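# Stand an ignition-lock housing in a cam clamp and snap the lever shut

### The arm

A 7-joint arm with a two-finger parallel gripper is mounted at the origin on the work surface. World frame = base frame: x ahead of the robot, y to its left, z up, the work surface at z = 0. Lengths are in mm, angles in degrees, forces in N, time in s.
With the tool pointing down it reaches from about 400 to 850 mm from the base axis. Payload 4.5 kg.
Tool frame: the origin (TCP) lies at the centre of the arm's flange, where the gripper is bolted on; the fingertips stand 173 mm ahead of it and the grasp point (between the pads) lies 155 mm ahead of it; z points along the fingers, y is the line along which they close (so a half turn about z gives the same grasp; the last joint's range is limited). The gripper opens to 85 mm and grips with 20 to 120 N. Pads are 22 mm wide; open, the fingers measure 114 mm over their backs; the gripper's body (76 mm by 85 mm) begins 54 mm behind the grasp point. The pads swing forward as they close: fully open they stand 13 mm farther back than shut.
Start: joints at [74.76, 39.483, -11.15, 89.685, 9.013, 51.709, -12.324], TCP at [184.604, -597.126, 404.717] pointing down, gripper open.
Joint ranges: [-172.22, 172.22], [-26.19, 119.32], [-84.43, 86.54], [7.71, 146.69], [-57.33, 237.33], [2.42, 119.75], [-152.13, 152.13]. Speed limits (degrees/s): [147.25, 147.25, 180, 180, 180, 180, 180].

### API

Orientations are given as [roll, pitch, yaw] about the fixed x, y, z axes, in that order (R = Rz(yaw) Ry(pitch) Rx(roll)).
In Python, from station import robot gives the robot as it stands. The module is installed in compiled form; this text tells all that it offers.
- The arm moves only by the tool carry_out, never from a script. Its argument "deltas" is a list of rows, each an object with "dp": the shift along the tool's x, y, z in cm, a list of three; "turn": the turn, a rotation vector about the tool's x, y, z in degrees, a list of three; "jaw": the closure, from -1 (fully open) to 1 (shut), so that 0 is half open. In form: [{"dp": [dx, dy, dz], "turn": [rx, ry, rz], "jaw": jaw}, ...]. A call has 1 to 12 rows; each row shifts and turns the commanded pose from where the row before left it, along the tool's axes as they then stand; what a row does not reach is not made up. A row lasts 1/12 s, in which the tool goes at most 41.7 mm and 7.16 degrees, less where a joint would pass 70% of its speed; a pose out of reach is approached as far as the arm can. A call with a gripper value outside its range is refused whole. The fingers move at their own pace and stop on an object; "squeeze" is the grip in N (left out, the last holds). Time passes only in rows, so rows that do not move let the fingers close. It gives the time, the measured TCP pose, the force, the opening and the grip force at its end, in the units of the state.
- robot.observe(): the state, without advancing time (a new reading comes with each control period).
- robot.read_camera(name): name is "side" or "top" or "wrist"; returns a dict with "color" (384x512x3 uint8, blue, green, red), "K" (3x3 intrinsics, pixels), "eye" and "attitude" of the camera in the world. Camera axes: x right, y up, looking along -z (the intrinsics and any distortion apply to the point x, -y, -z); pixel columns grow to the right and rows downward; lengths in mm; the calibration is good to about 2 mm. A picture is of the moment at which its call begins. There is no depth.
- robot.hand_in(): hands the job in; it is judged then, once.
The state is a dict: "clock": time; "q": joint angles; "qvel": joint speeds; "joint_torque": joint torques, N m; "position": TCP position; "eef_rot": TCP orientation; "wrist_force": force on the tool from outside, world axes, zero at the start; "ft_torque": the same for the moment, N m; "opening": finger opening in mm; "gripper_force": force on a finger pad.
Only numpy, scipy, OpenCV 4.12 (cv2) and the standard library are available. Lean on these libraries where they do the work, as an engineer would, in place of code of your own. Each camera call takes 0.05 s, during which the arm holds its last target. There are 200 camera calls.

### The job

Take the ignition-lock housing that lies on the bench, stand it on the bare bench on its foot with the brass key end up and let go of it; then take it again from above, stand it between the clamp's jaws, still key end up, and let go. Then throw the clamp's lever over its high point, down and away from the housing, until it snaps fully shut and grips the housing upright against the steel anvil. Leave the other things on the bench where they are.

Things in the scene. Friction and masses are not known exactly. Their poses are not given: they have to be found in the camera images.
- lock: Ignition-lock housing: aluminium block 30 mm (its x) by 40 (its y) by 60 (its z), with a brass collar on one 30 x 40 end; 0.33 kg, 20 percent either way. Origin: centre of the bare end, the foot; z runs from the foot to the collar. It starts lying on a 40 x 60 face, z level, its centre line 15 mm above the bench, the collar to the left (+y) within 0.5 rad. Can be taken across its 40 mm width.
- key_end (a point): Centre of the face of the housing's brass collar, the key end: collar 27 mm in diameter, 16 mm long, so 76 mm from the foot along the housing's z.
- clamp: The cam clamp, bolted to the bench at a place and yaw that vary. Origin on the bench under the middle of the nest; y is the clamping direction, from lever to anvil; z up. Base plate 110 mm (x) by 215 (y -169 to 46), 10 thick. Guide block and yoke behind the jaw, y -131 to -37 mm, at most 44 mm wide, top 50 mm above the bench.
- nest (a point): The spot on the base plate, 10 mm above the bench, where the foot's centre is when the housing is clamped against the anvil (clamp x 0, y +3.5 mm). Clamp's axes. Two low cheeks bound the nest sideways: inner faces at x = -25 and +25 mm, y -15 to 15 mm, tops 22 mm above the bench.
- anvil (a point): Middle of the upper edge of the steel anvil's face (clamp y +18.5 mm, 72 mm above the bench); the anvil is 60 mm wide and 20 thick. From this face to the open jaw is 38 mm, so only the housing's 30 mm thickness fits between; its 40 mm width goes along the clamp's x.
- pivot (a point): The lever's pin, on the clamp at y = -105 mm, 30 mm above the bench; the lever turns about the clamp's x axis here. The lever, a bar 14 x 10 mm, carries the black paddle.
- paddle (a point): Middle of the lever's black grip, on the lever's centre line 87.5 mm from the pin. The grip is a flat paddle 32 mm wide (along the clamp's x), 13 mm thick, 55 mm long, ending 115 mm from the pin.
- lever (a joint): Lever angle, rad. 0: open, upright, leaning 0.2 rad towards the anvil; grows as it swings over and down away from the anvil (clamp's -y) to its stop at 1.60, 0.17 rad above level. Starts at 0 to 0.35 and stays there. A spring resists with up to 0.4 N m (4 to 5 N at the paddle), most near 0.7 to 0.9, once the housing is between the jaws. High point 1.25: let go before it, it springs back; past it, it snaps shut and stays.
- jaw (a joint): How far the jaw, a rubber disc 24 mm in diameter centred 30 mm above the bench, is pressed back on its own spring (m): 0 when it touches nothing, about 0.008 when it grips the housing with the lever shut. The lever drives the jaw 18 mm forward at its high point, 16 mm at its stop; open, the jaw's face is at clamp y -19.5 mm.
- padlock: Bystander: brass padlock lying flat, body 42 x 46 x 22 mm with a steel shackle on its +y side; origin under the body's centre. It and the housing may have changed places.
- driver_big: Bystander: large screwdriver with a yellow handle, lying down.
- driver_small: Bystander: small screwdriver with a red handle, 150 mm, lying down.
- fob: Bystander: black key fob with a steel blade, 34 x 55 x 13 mm.
- door_cylinder: Bystander: brass door-lock cylinder, 65 mm long, lying down.
- spanner: Bystander: steel spanner, 160 mm, lying down.
- tin: Bystander: round blue tin, 62 mm in diameter, 46 mm tall.
Mind the look-alikes: they are no part of the job. Several things look just like the lock: the one meant starts farthest to the robot's left. Of the things that look like the clamp, the larger one is meant.

How it is judged (in metres and radians):
On the way, in this order (a step that is already met when the one before it is completed fails the run):
1. the housing stands free on the bench, key end up, away from the clamp's nest (angle between lock's own z axis and vertical below 0.1 rad and height (world z) of lock below 0.004 m and horizontal distance between lock and nest above 0.06 m and contact force between the fingers and lock below 0.05 N), for 0.2 s.
2. the housing stands free in the nest, key end up, with the lever still open (angle between lock's own z axis and vertical below 0.1 rad and horizontal distance between lock and nest below 0.012 m and z of lock in the frame of nest between -0.004 and 0.004 m and angle between the x axis of lock and the y axis of clamp, either way round below 0.2 rad and contact force between the fingers and lock below 0.05 N and value of joint lever below 0.7 rad), for 0.2 s.
At the end, for the whole second after the job is handed in: The lever is shut at its stop (joint above 1.52 rad), the jaw's spring is pressed back by more than 3 mm, and the housing is still, upright within 0.08 rad with its key end up, square to the jaws within 0.2 rad, its foot on the base plate (within 4 mm) within 8.5 mm of the nest spot (value of joint lever above 1.52 rad and value of joint jaw above 0.003 m and angle between lock's own z axis and vertical below 0.08 rad and horizontal distance between lock and nest below 0.0085 m and z of lock in the frame of nest between -0.004 and 0.004 m and angle between the x axis of lock and the y axis of clamp, either way round below 0.2 rad and linear speed of lock below 0.02 m/s and contact force between the fingers and lock below 0.05 N); the robot touches nothing.
It fails at once if a bystander is moved by more than 30 mm (distance of any of padlock, driver_big, driver_small, fob, door_cylinder, spanner, tin from where it was at the start of the episode above 0.03 m).
It also fails if it takes over 61 s, if anything falls off the work surface, if the arm or the gripper's body presses on something with over 40 N, if the wrist force passes 120 N, or if a joint passes its speed limit or range.

## Working session

There is one attempt and no reset: what is moved stays moved. The work goes in short steps, Python scripts to look and compute and a tool call to move; the robot and the scene stay as the last step left them, time stands still between calls to the robot, and variables do not carry over. Pictures are saved under pics/ and viewed, at most 10 in all, crops included, and the job is handed in when it is done.

Besides the shell and the picture viewer there is one more tool, called after "Request:" by a JSON object that holds its "op" and its "data", one argument or row to a line. carry_out: Moves the arm, as the interface text tells. Its arguments: {"type":"object","properties":{"deltas":{"type":"array","items":{"type":"object","properties":{"dp":{"type":"array","items":{"type":"number"}},"turn":{"type":"array","items":{"type":"number"}},"jaw":{"type":"number"}}}},"squeeze":{"type":"number"}},"required":["deltas"]}

```bash
mkdir -p pics
cat > h.py <<'E'
import numpy as np, cv2
from station import robot
from scipy.spatial.transform import Rotation as R
def shot(n,f=None):
    c=robot.read_camera(n)
    if f: cv2.imwrite('pics/'+f,c['color'])
    return c
def rotm(c):
    a=np.array(c['attitude'],float)
    if a.shape==(3,3): return a
    return R.from_euler('xyz',a,degrees=True).as_matrix()
def ray(c,u,v):
    K=np.array(c['K']);d=np.array([(u-K[0,2])/K[0,0],-(v-K[1,2])/K[1,1],-1.])
    return np.array(c['eye'],float),rotm(c)@d
def onplane(c,u,v,z):
    e,d=ray(c,u,v);return e+d*(z-e[2])/d[2]
def proj(c,p):
    K=np.array(c['K']);q=rotm(c).T@(np.array(p,float)-np.array(c['eye']))
    return K[0,2]+K[0,0]*q[0]/-q[2],K[1,2]+K[1,1]*q[1]/q[2]
E
python3 - <<'E'
from h import *
for n in ('top','side'):
    c=shot(n,n+'0.png'); print(n,{k:v for k,v in c.items() if k!='color'})
print(robot.observe())
a=cv2.imread('pics/top0.png');cv2.imwrite('pics/top0b.png',cv2.resize(a,(800,600),interpolation=3))
a=cv2.imread('pics/side0.png');cv2.imwrite('pics/side0b.png',cv2.resize(a,(800,600),interpolation=3))
E
```

```text
top {'K': array([[443.34085568,   0.        , 248.96287451],
       [  0.        , 443.34085568, 188.15134525],
       [  0.        ,   0.        ,   1.        ]]), 'eye': array([ 488.8037077 ,    6.36144199, 1298.52710268]), 'attitude': array([  3.61376176,   0.25656825, -89.4604107 ])}
side {'K': array([[464.32422817,   0.        , 250.67103094],
       [  0.        , 464.32422817, 190.08872529],
       [  0.        ,   0.        ,   1.        ]]), 'eye': array([224.11646541, 900.16526615, 852.96242309]), 'attitude': array([  52.32888325,    0.87211305, -159.1845726 ])}
{'clock': 0.1, 'q': array([ 74.76031094,  39.52876496, -11.14328362,  89.73849704,
         9.00938737,  51.70949757, -12.32568944]), 'qvel': array([-0.0174292 , -0.06509435, -0.05574723, -0.1987204 ,  0.03083232,
       -0.03998194,  0.06685396]), 'joint_torque': array([-3.06445632e-03, -5.40606487e+01, -1.27143569e+00, -1.58986294e+01,
        9.34349082e-03,  4.36714792e-03, -2.11279271e-06]), 'position': array([ 184.45355302, -596.8543158 ,  403.96086866]), 'eef_rot': array([-1.79904735e+02,  5.61183829e-03,  1.71757689e+01]), 'wrist_force': array([-0.66245964, -0.14650143,  0.53569037]), 'ft_torque': array([-0.01280608,  0.04652462, -0.01522984]), 'gripper_force': 0.0, 'opening': 85.36066493855594}
```

View pics/top0b.png

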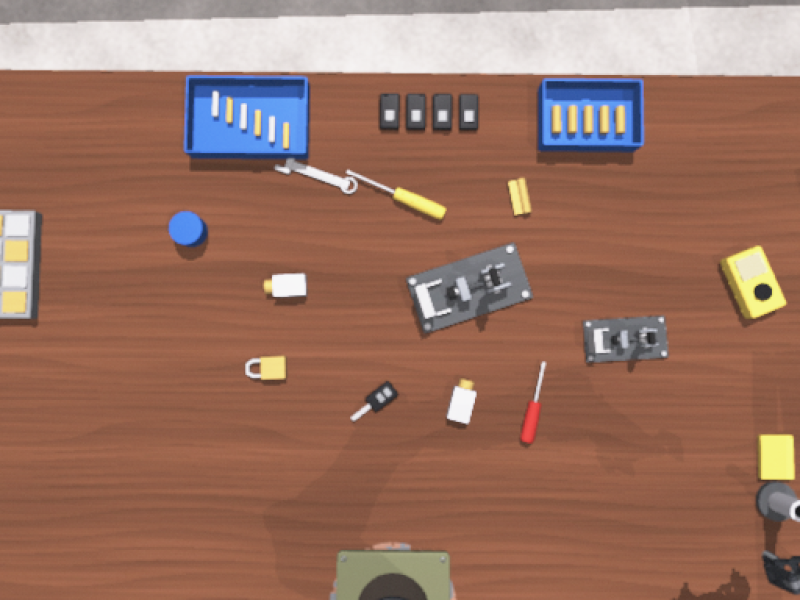

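View pics/side0b.png

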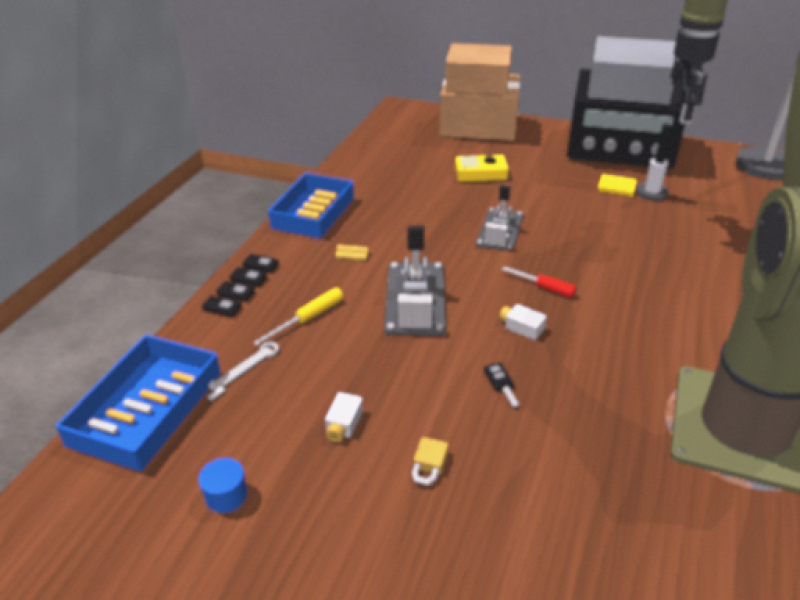

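Run:
```python
from h import *
c=shot('top');im=c['color'];hsv=cv2.cvtColor(im,cv2.COLOR_BGR2HSV)
a=cv2.resize(im[160:280,140:350],(798,456),interpolation=2);cv2.imwrite('pics/crop1.png',a)
w=((hsv[...,2]>150)&(hsv[...,1]<50)).astype(np.uint8)
n,l,s,ce=cv2.connectedComponentsWithStats(w[150:290])
for i in range(1,n):
    if s[i,4]>60:
        p=np.argwhere(l==i)[:,::-1]+[0,150];r=cv2.minAreaRect(p.astype(np.float32))
        print('white',s[i,4],ce[i]+[0,150],r,onplane(c,*r[0],30).round(1))
        print([onplane(c,*q,30)[:2].round(0).tolist() for q in cv2.boxPoints(r)])
b=((hsv[...,1]>90)&(hsv[...,0]>18)&(hsv[...,0]<32)&(hsv[...,2]>120)).astype(np.uint8)
n,l,s,ce=cv2.connectedComponentsWithStats(b[150:290])
for i in range(1,n):
    if s[i,4]>15: q=ce[i]+[0,150];print('brass',s[i,4],q,onplane(c,*q,25).round(1))
# base plate: dark grey low sat
g=((hsv[...,1]<70)&(hsv[...,2]<130)).astype(np.uint8)
n,l,s,ce=cv2.connectedComponentsWithStats(cv2.morphologyEx(((hsv[...,1]<80)).astype(np.uint8),2,np.ones((3,3)))[140:250])
for i in range(1,n):
    if s[i,4]>500:
        p=np.argwhere(l==i)[:,::-1]+[0,140];r=cv2.minAreaRect(p.astype(np.float32));print('grey',s[i,4],r,[onplane(c,*q,10)[:2].round(0).tolist() for q in cv2.boxPoints(r)])
```

```text
white 677 [  9.9985229  174.99556869] ((10.5, 176.5), (53.0, 21.0), 90.0) [596.2 699.6  30. ]
[[673.0, 733.0], [673.0, 672.0], [520.0, 666.0], [520.0, 726.0]]
white 204 [480.46078431 170.12254902] ((480.5000305175781, 170.00001525878906), (12.846156120300293, 16.15384864807129), 67.38013458251953) [ 627.1 -650.7   30. ]
[[635.0, -622.0], [653.0, -666.0], [619.0, -679.0], [601.0, -636.0]]
white 317 [184.41324921 181.88958991] ((184.5, 182.0), (14.0, 21.0), 90.0) [584.9 198.1  30. ]
[[605.0, 229.0], [605.0, 168.0], [565.0, 168.0], [564.0, 228.0]]
white 106 [295.93396226 184.45283019] ((295.133056640625, 184.610107421875), (15.229437828063965, 8.71622085571289), 73.3007583618164) [ 580.2 -119.5   30. ]
[[597.0, -101.0], [605.0, -125.0], [563.0, -138.0], [556.0, -114.0]]
white 236 [273.95338983 191.50847458] ((276.5982666015625, 190.81106567382812), (22.685230255126953, 18.0176944732666), 72.47443389892578) [562.  -66.5  30. ]
[[585.0, -32.0], [601.0, -81.0], [539.0, -101.0], [523.0, -52.0]]
white 113 [383.61946903 217.56637168] ((385.0, 217.5), (15.0, 10.0), 90.0) [ 488.6 -375.8   30. ]
[... 871 characters left out ...]
182 [  8.77472527 192.72527473] [549.6 705.2  25. ]
brass 225 [174.58666667 235.10222222] [432.6 224.4  25. ]
brass 39 [297.79487179 245.58974359] [ 406.2 -128.1   25. ]
brass 274 [496.         283.54014599] [ 304.8 -689.5   25. ]
grey 1230 ((13.0, 171.5), (63.0, 26.0), 90.0) [[705.0, 746.0], [706.0, 670.0], [521.0, 662.0], [520.0, 738.0]]
grey 2816 ((300.0500183105469, 183.64999389648438), (37.94732666015625, 74.31351470947266), 71.56504821777344) [[602.0, -15.0], [673.0, -221.0], [567.0, -256.0], [497.0, -51.0]]
grey 1449 ((400.03009033203125, 216.46580505371094), (27.45903968811035, 53.244144439697266), 86.3086166381836) [[526.0, -346.0], [537.0, -500.0], [458.0, -504.0], [447.0, -351.0]]
```

View pics/crop1.png

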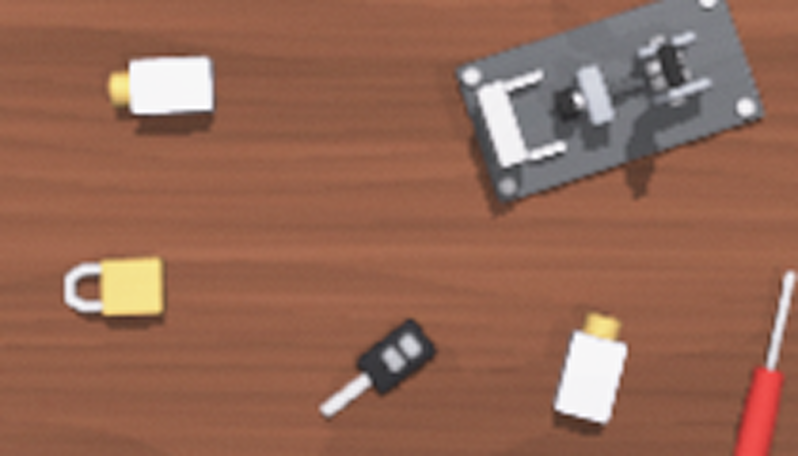

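Look-alikes: block A at top px (184,182) and block B at (295,259). A sits farther left (+y ≈ 198 mm against -120 mm), so A is the lock. Of the clamps at (300,184) and (400,216), the first has the larger plate, about 217 mm long against 154 mm, so that is the one meant. The crop confirms both. The lock is near (585,198) with its collar towards +y. The clamp's yaw is about 19° and its nest is near (564,-74).

Request:
{"op": "carry_out", "data": {
  "deltas": [
    {"dp": [2.57, -2.67, 0], "jaw": -1},
    {"dp": [2.57, -2.67, 0], "jaw": -1},
    {"dp": [2.57, -2.67, 0], "jaw": -1},
    {"dp": [2.57, -2.67, 0], "jaw": -1},
    {"dp": [2.57, -2.67, 0], "jaw": -1},
    {"dp": [2.57, -2.67, 0], "jaw": -1},
    {"dp": [2.57, -2.67, 0], "jaw": -1},
    {"dp": [2.57, -2.67, 0], "jaw": -1},
    {"dp": [2.57, -2.67, 0], "jaw": -1},
    {"dp": [2.57, -2.67, 0], "jaw": -1},
    {"dp": [2.57, -2.67, 0], "jaw": -1},
    {"dp": [2.57, -2.67, 0], "jaw": -1}
  ],
  "squeeze": 60
}}

```text
schema error: expected keys dp, turn, jaw
```

Request:
{"op": "carry_out", "data": {
  "deltas": [
    {"dp": [2.57, -2.67, 0], "jaw": -1},
    {"dp": [2.57, -2.67, 0], "jaw": -1},
    {"dp": [2.57, -2.67, 0], "jaw": -1},
    {"dp": [2.57, -2.67, 0], "jaw": -1},
    {"dp": [2.57, -2.67, 0], "jaw": -1},
    {"dp": [2.57, -2.67, 0], "jaw": -1},
    {"dp": [2.57, -2.67, 0], "jaw": -1},
    {"dp": [2.57, -2.67, 0], "jaw": -1},
    {"dp": [2.57, -2.67, 0], "jaw": -1},
    {"dp": [2.57, -2.67, 0], "jaw": -1},
    {"dp": [2.57, -2.67, 0], "jaw": -1},
    {"dp": [2.57, -2.67, 0], "jaw": -1}
  ]
}}

```text
schema error: expected keys dp, turn, jaw
```

Request:
{"op": "carry_out", "data": {
  "deltas": [
    {"dp": [0, 0, 0], "turn": [0, 0, -6.6], "jaw": -1},
    {"dp": [0, 0, 0], "turn": [0, 0, -6.6], "jaw": -1},
    {"dp": [0, 0, 0], "turn": [0, 0, -6.6], "jaw": -1},
    {"dp": [0, 0, 0], "turn": [0, 0, -6.6], "jaw": -1},
    {"dp": [0, 0, 0], "turn": [0, 0, -6.6], "jaw": -1},
    {"dp": [0, 0, 0], "turn": [0, 0, -6.6], "jaw": -1},
    {"dp": [0, 0, 0], "turn": [0, 0, -6.6], "jaw": -1},
    {"dp": [0, 0, 0], "turn": [0, 0, -6.6], "jaw": -1},
    {"dp": [0, 0, 0], "turn": [0, 0, -6.6], "jaw": -1},
    {"dp": [0, 0, 0], "turn": [0, 0, -6.6], "jaw": -1},
    {"dp": [0, 0, 0], "turn": [0, 0, -6.6], "jaw": -1},
    {"dp": [0, 0, 0], "jaw": -1}
  ]
}}

```text
schema error: expected keys dp, turn, jaw
```

```bash
cat >> h.py <<'E'
def goto(pos,rpy):
    "cm shift (in the tool axes now) and remaining rotvec (deg, tool axes now)"
    o=robot.observe();A=R.from_euler('xyz',o['eef_rot'],degrees=True);B=R.from_euler('xyz',rpy,degrees=True)
    return (A.inv().apply(np.array(pos)-o['position'])/10).round(2),(A.inv()*B).as_rotvec(degrees=True).round(1)
E
python3 - <<'E'
from h import *
o=robot.observe();print(o['q'].round(1),o['position'].round(1),o['eef_rot'].round(2))
c=shot('wrist','w1.png');print(c['eye'],c['attitude'],c['K'])
im=c['color'];hsv=cv2.cvtColor(im,cv2.COLOR_BGR2HSV)
for nm,m,z in (('white',(hsv[...,2]>140)&(hsv[...,1]<60),30),('brass',(hsv[...,1]>80)&(hsv[...,0]>18)&(hsv[...,0]<35)&(hsv[...,2]>100),20)):
  n,l,s,ce=cv2.connectedComponentsWithStats(m.astype(np.uint8))
  for i in range(1,n):
    if s[i,4]>300:
        p=np.argwhere(l==i)[:,::-1];r=cv2.minAreaRect(p.astype(np.float32))
        print(nm,s[i,4],r,[onplane(c,*q,z)[:2].round(0).tolist() for q in cv2.boxPoints(r)])
E
```

```text
[ 74.8  39.5 -11.1  89.7   9.   51.7 -12.3] [ 184.5 -596.9  404.1] [-1.7992e+02  1.0000e-02  1.7180e+01]
[ 255.32896864 -576.04780847  372.67506807] [-16.92016859   0.08855473 -72.84627013] [[279.99280105   0.         252.72031607]
 [  0.         279.99280105 184.24152687]
 [  0.           0.           1.        ]]
white 365 ((497.9264831542969, 54.95589065551758), (19.46623420715332, 25.580625534057617), 16.927513122558594) [[368.0, -815.0], [393.0, -810.0], [394.0, -833.0], [369.0, -839.0]]
white 331 ((476.8394775390625, 105.70184326171875), (18.486047744750977, 23.466745376586914), 16.699243545532227) [[313.0, -821.0], [338.0, -816.0], [339.0, -838.0], [314.0, -844.0]]
white 3300 ((494.92822265625, 183.51597595214844), (37.10160446166992, 130.82577514648438), 24.304548263549805) [[166.0, -884.0], [325.0, -868.0], [321.0, -917.0], [159.0, -940.0]]
white 1843 ((336.8512878417969, 170.35414123535156), (62.54276657104492, 48.97447967529297), 27.34987449645996) [[181.0, -658.0], [240.0, -666.0], [228.0, -745.0], [165.0, -741.0]]
white 563 ((141.93101501464844, 254.5697021484375), (16.117116928100586, 56.93587875366211), 28.009178161621094) [[-30.0, -468.0], [59.0, -490.0], [53.0, -510.0], [-36.0, -490.0]]
white 564 ((365.0114440917969, 253.46115112304688), (56.97688293457031, 19.291536331176758), 61.47687911987305) [[126.0, -743.0], [145.0, -759.0], [85.0, -827.0], [64.0, -811.0]]
white 1211 ((417.6500244140625, 368.54998779296875), (41.42583084106445, 44.27187728881836), 18.434946060180664) [[-101.0, -921.0], [-16.0, -905.0], [-22.0, -975.0], [-109.0, -996.0]]
brass 3506 ((355.24835205078125, 109.36192321777344), (53.0920295715332, 70.08147430419922), 19.29004669189453) [[240.0, -666.0], [320.0, -665.0], [319.0, -729.0], [238.0, -735.0]]
```

View pics/w1.png

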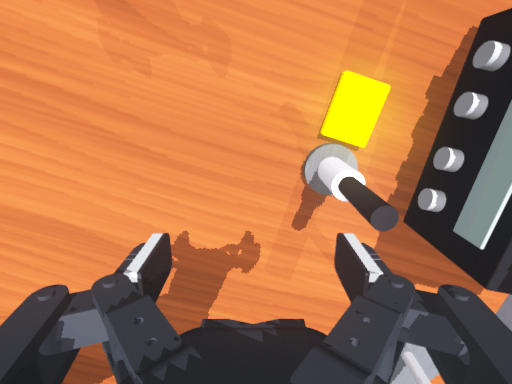

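The moves were refused because each row needs all three keys, so this picture shows only the start area: yellow block at (355,108) and pads at (150,255) and (357,255). I'll resend the moves with full rows.

Request:
{"op": "carry_out", "data": {
  "deltas": [
    {"dp": [2.57, -2.67, 0], "turn": [0, 0, 0], "jaw": -1},
    {"dp": [2.57, -2.67, 0], "turn": [0, 0, 0], "jaw": -1},
    {"dp": [2.57, -2.67, 0], "turn": [0, 0, 0], "jaw": -1},
    {"dp": [2.57, -2.67, 0], "turn": [0, 0, 0], "jaw": -1},
    {"dp": [2.57, -2.67, 0], "turn": [0, 0, 0], "jaw": -1},
    {"dp": [2.57, -2.67, 0], "turn": [0, 0, 0], "jaw": -1},
    {"dp": [2.57, -2.67, 0], "turn": [0, 0, 0], "jaw": -1},
    {"dp": [2.57, -2.67, 0], "turn": [0, 0, 0], "jaw": -1},
    {"dp": [2.57, -2.67, 0], "turn": [0, 0, 0], "jaw": -1},
    {"dp": [2.57, -2.67, 0], "turn": [0, 0, 0], "jaw": -1},
    {"dp": [2.57, -2.67, 0], "turn": [0, 0, 0], "jaw": -1},
    {"dp": [2.57, -2.67, 0], "turn": [0, 0, 0], "jaw": -1}
  ],
  "squeeze": 60
}}

```text
clock: 1.2
position: [385.1, -198.3, 404.8]
eef_rot: [180.0, -0.0, 17.2]
wrist_force: [0.7, 0.1, -0.4]
opening: 85.4
gripper_force: 0.0
```

Request:
{"op": "carry_out", "data": {
  "deltas": [
    {"dp": [2.57, -2.67, 0], "turn": [0, 0, 0], "jaw": -1},
    {"dp": [2.57, -2.67, 0], "turn": [0, 0, 0], "jaw": -1},
    {"dp": [2.57, -2.67, 0], "turn": [0, 0, 0], "jaw": -1},
    {"dp": [2.57, -2.67, 0], "turn": [0, 0, 0], "jaw": -1},
    {"dp": [2.57, -2.67, 0], "turn": [0, 0, 0], "jaw": -1},
    {"dp": [2.57, -2.67, 0], "turn": [0, 0, 0], "jaw": -1},
    {"dp": [2.57, -2.67, 0], "turn": [0, 0, 0], "jaw": -1},
    {"dp": [2.57, -2.67, 0], "turn": [0, 0, 0], "jaw": -1},
    {"dp": [2.57, -2.67, 0], "turn": [0, 0, 0], "jaw": -1},
    {"dp": [2.57, -2.67, 0], "turn": [0, 0, 0], "jaw": -1},
    {"dp": [2.57, -2.67, 0], "turn": [0, 0, 0], "jaw": -1},
    {"dp": [2.57, -2.67, 0], "turn": [0, 0, 0], "jaw": -1}
  ]
}}

```text
clock: 2.2
position: [585.1, 199.1, 404.6]
eef_rot: [180.0, 0.0, 17.2]
wrist_force: [0.9, -0.9, 0.3]
opening: 85.2
gripper_force: 0.0
```

Request:
{"op": "carry_out", "data": {
  "deltas": [
    {"dp": [0, 0, 0], "turn": [0, 0, -6.6], "jaw": -1},
    {"dp": [0, 0, 0], "turn": [0, 0, -6.6], "jaw": -1},
    {"dp": [0, 0, 0], "turn": [0, 0, -6.6], "jaw": -1},
    {"dp": [0, 0, 0], "turn": [0, 0, -6.6], "jaw": -1},
    {"dp": [0, 0, 0], "turn": [0, 0, -6.6], "jaw": -1},
    {"dp": [0, 0, 0], "turn": [0, 0, -6.6], "jaw": -1},
    {"dp": [0, 0, 0], "turn": [0, 0, -6.6], "jaw": -1},
    {"dp": [0, 0, 0], "turn": [0, 0, -6.6], "jaw": -1},
    {"dp": [0, 0, 0], "turn": [0, 0, -6.6], "jaw": -1},
    {"dp": [0, 0, 0], "turn": [0, 0, -6.6], "jaw": -1},
    {"dp": [0, 0, 0], "turn": [0, 0, -6.6], "jaw": -1},
    {"dp": [0, 0, 0], "turn": [0, 0, 0], "jaw": -1}
  ]
}}

```text
clock: 3.2
position: [584.7, 196.9, 404.3]
eef_rot: [-180.0, -0.0, 89.9]
wrist_force: [-0.1, -0.3, 1.0]
opening: 85.6
gripper_force: 0.0
```

```bash
cat >> h.py <<'E'
def blobs(c,z1=30,z2=20,amin=300):
    im=c['color'];hsv=cv2.cvtColor(im,cv2.COLOR_BGR2HSV)
    for nm,m,z in (('white',(hsv[...,2]>140)&(hsv[...,1]<60),z1),('brass',(hsv[...,1]>80)&(hsv[...,0]>18)&(hsv[...,0]<35)&(hsv[...,2]>100),z2)):
      n,l,s,ce=cv2.connectedComponentsWithStats(m.astype(np.uint8))
      for i in range(1,n):
        if s[i,4]>amin:
            p=np.argwhere(l==i)[:,::-1];r=cv2.minAreaRect(p.astype(np.float32))
            print(nm,s[i,4],np.round(r[0]),onplane(c,*r[0],z)[:2].round(1),[onplane(c,*q,z)[:2].round(0).tolist() for q in cv2.boxPoints(r)])
E
python3 - <<'E'
from h import *
o=robot.observe();print(o['clock'],o['q'].round(1),o['position'].round(1),o['eef_rot'].round(2))
c=shot('wrist','w2.png');print(c['eye'],c['attitude']);blobs(c)
print([np.round(proj(c,p)) for p in ((585,198,30),(564,-74,10),(582,237,15))])
E
```

```text
3.2 [ -8.3  40.4 -26.4  90.7  20.9  53.9 -41.8] [584.7 196.9 404.3] [-179.96   -0.     89.92]
[584.87850121 269.8628255  372.94219187] [-16.88362373   0.07492066  -0.10562152]
white 402 [131. 106.] [440.4 262.1] [[424.0, 275.0], [459.0, 277.0], [457.0, 249.0], [421.0, 247.0]]
white 391 [488. 126.] [868.1 238. ] [[842.0, 243.0], [891.0, 243.0], [894.0, 233.0], [845.0, 233.0]]
white 1718 [408. 186.] [783.7 162.6] [[744.0, 96.0], [791.0, 236.0], [819.0, 223.0], [776.0, 79.0]]
white 1564 [254. 159.] [585.8 198.5] [[564.0, 228.0], [604.0, 230.0], [608.0, 167.0], [566.0, 165.0]]
white 534 [145. 256.] [434.5  61.9] [[398.0, 32.0], [453.0, 104.0], [469.0, 90.0], [415.0, 17.0]]
white 542 [363. 254.] [737.4  64.2] [[706.0, 97.0], [724.0, 108.0], [770.0, 30.0], [752.0, 18.0]]
white 865 [244. 314.] [570.5 -36.7] [[526.0, -29.0], [605.0, -2.0], [615.0, -45.0], [535.0, -73.0]]
brass 1349 [135. 137.] [436.4 224.5] [[413.0, 245.0], [460.0, 250.0], [461.0, 203.0], [411.0, 198.0]]
[array([253., 160.]), array([240., 324.]), array([251., 127.])]
```

View pics/w2.png

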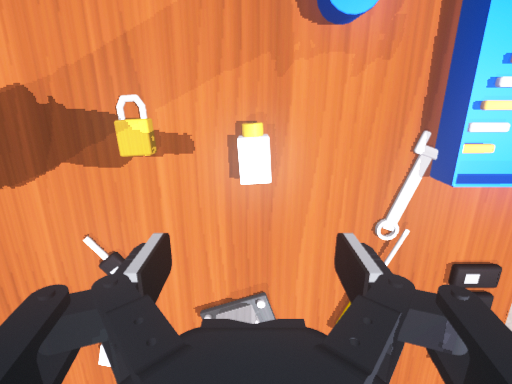

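The lock at px (254,159) is at (585.5,198), with its collar at (253,129) towards +y and its yaw about 92.5°. The footprint is 63 x 41 mm, and the top view gave the same place. Next I tilt the tool 25° so the hand leans over the collar, then approach.

Request:
{"op": "carry_out", "data": {
  "deltas": [
    {"dp": [3.6, 0, 0], "turn": [0, 0, -2.6], "jaw": -1},
    {"dp": [3.6, 0, 0], "turn": [0, 0, 0], "jaw": -1},
    {"dp": [3.6, 0, 0], "turn": [0, 0, 0], "jaw": -1},
    {"dp": [0, 0, 0], "turn": [0, -6.25, 0], "jaw": -1},
    {"dp": [0, 0, 0], "turn": [0, -6.25, 0], "jaw": -1},
    {"dp": [0, 0, 0], "turn": [0, -6.25, 0], "jaw": -1},
    {"dp": [0, 0, 0], "turn": [0, -6.25, 0], "jaw": -1},
    {"dp": [0, 0, 0], "turn": [0, 0, 0], "jaw": -1}
  ]
}}

```text
clock: 3.92
position: [580.5, 307.8, 403.7]
eef_rot: [-180.0, 25.2, 92.5]
wrist_force: [-0.8, 1.0, -0.8]
opening: 85.3
gripper_force: 0.0
```

Run:
```python
from h import *
o=robot.observe();print(o['q'].round(1),o['position'].round(1),o['eef_rot'].round(2))
T=R.from_euler('xyz',[180,0,92.5],degrees=True)*R.from_euler('y',-25,degrees=True)
G=np.array([585.2,205.5,18]);z=T.apply([0,0,1]);e=T.as_euler('xyz',degrees=True)
for b in (80,0): print(goto(G-(155+b)*z,e),G-(155+b)*z)
```

```text
[-29.3  46.  -15.6  78.1  31.2  76.7 -52. ] [580.5 307.8 403.7] [-179.98   25.17   92.47]
(array([ 7.07,  0.03, 15.76]), array([-0. ,  0.2, -0. ])) [580.86792783 304.72076536 230.98232995]
(array([ 7.09,  0.03, 23.76]), array([-0. ,  0.2, -0. ])) [582.3426758  270.94348353 158.47770699]
```

Request:
{"op": "carry_out", "data": {
  "deltas": [
    {"dp": [1.42, 0, 3.15], "turn": [0, 0, 0], "jaw": -1},
    {"dp": [1.42, 0, 3.15], "turn": [0, 0, 0], "jaw": -1},
    {"dp": [1.42, 0, 3.15], "turn": [0, 0, 0], "jaw": -1},
    {"dp": [1.42, 0, 3.15], "turn": [0, 0, 0], "jaw": -1},
    {"dp": [1.42, 0, 3.15], "turn": [0, 0, 0], "jaw": -1},
    {"dp": [0, 0, 2.5], "turn": [0, 0, 0], "jaw": -1},
    {"dp": [0, 0, 2.5], "turn": [0, 0, 0], "jaw": -1},
    {"dp": [0, 0, 2.0], "turn": [0, 0, 0], "jaw": -1},
    {"dp": [0, 0, 1.0], "turn": [0, 0, 0], "jaw": -1},
    {"dp": [0, 0, 0], "turn": [0, 0, 0], "jaw": -1}
  ]
}}

```text
clock: 4.75
position: [582.9, 267.1, 157.5]
eef_rot: [-179.8, 25.1, 92.2]
wrist_force: [-0.4, -0.3, -0.6]
opening: 85.5
gripper_force: 0.0
```

Run:
```python
from h import *
o=robot.observe();print(o['clock'],o['q'].round(1),o['position'].round(1),o['eef_rot'].round(2),o['wrist_force'].round(1))
c=shot('side');im=c['color'];u,v=map(int,proj(c,(585,205,40)));print(u,v)
cv2.imwrite('pics/s3.png',cv2.resize(im[max(0,v-90):v+60,max(0,u-100):u+100],(800,600),interpolation=2))
```

```text
4.75 [-28.2  63.  -11.   87.8  40.3  52.2 -63.8] [582.9 267.1 157.5] [-179.84   25.07   92.23] [-0.4 -0.3 -0.6]
218 260
```

View pics/s3.png

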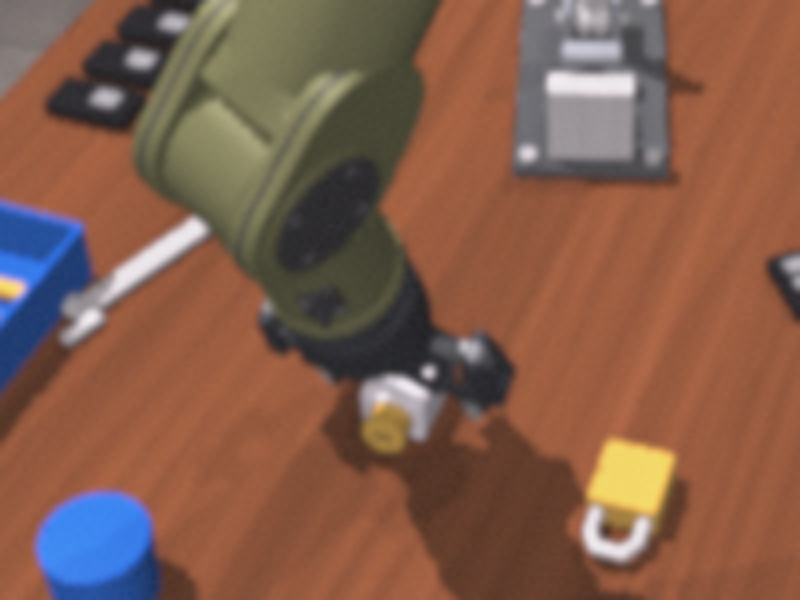

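The lock (collar at px 387,428) sits between the open fingers and there is no contact force. I'm closing.

Request:
{"op": "carry_out", "data": {
  "deltas": [
    {"dp": [0, 0, 0], "turn": [0, 0, 0], "jaw": 1},
    {"dp": [0, 0, 0], "turn": [0, 0, 0], "jaw": 1},
    {"dp": [0, 0, 0], "turn": [0, 0, 0], "jaw": 1},
    {"dp": [0, 0, 0], "turn": [0, 0, 0], "jaw": 1},
    {"dp": [0, 0, 0], "turn": [0, 0, 0], "jaw": 1},
    {"dp": [0, 0, 0], "turn": [0, 0, 0], "jaw": 1},
    {"dp": [0, 0, 0], "turn": [0, 0, 0], "jaw": 1},
    {"dp": [0, 0, 0], "turn": [0, 0, 0], "jaw": 1}
  ],
  "squeeze": 70
}}

```text
clock: 5.47
position: [583.5, 270.4, 160.8]
eef_rot: [179.9, 24.9, 92.4]
wrist_force: [-0.5, 2.3, 5.9]
opening: 38.8
gripper_force: 71.8
```

Request:
{"op": "carry_out", "data": {
  "deltas": [
    {"dp": [-1.6, 0, -3.4], "turn": [0, 0, 0], "jaw": 1},
    {"dp": [-1.6, 0, -3.4], "turn": [0, 0, 0], "jaw": 1},
    {"dp": [-1.6, 0, -3.4], "turn": [0, 0, 0], "jaw": 1},
    {"dp": [-1.6, 0, -3.4], "turn": [0, 0, 0], "jaw": 1},
    {"dp": [0, 0, 0], "turn": [0, 0, 0], "jaw": 1}
  ]
}}

```text
clock: 5.88
position: [585.3, 269.8, 317.3]
eef_rot: [179.3, 24.7, 92.0]
wrist_force: [0.7, 1.4, -2.8]
opening: 38.9
gripper_force: 72.0
```

Request:
{"op": "carry_out", "data": {
  "deltas": [
    {"dp": [0, 0, 0], "turn": [2.96, 0, 6.34], "jaw": 1},
    {"dp": [0, 0, 0], "turn": [2.96, 0, 6.34], "jaw": 1},
    {"dp": [0, 0, 0], "turn": [2.96, 0, 6.34], "jaw": 1},
    {"dp": [0, 0, 0], "turn": [2.96, 0, 6.34], "jaw": 1},
    {"dp": [0, 0, 0], "turn": [2.96, 0, 6.34], "jaw": 1},
    {"dp": [0, 0, 0], "turn": [2.96, 0, 6.34], "jaw": 1},
    {"dp": [0, 0, 0], "turn": [2.96, 0, 6.34], "jaw": 1},
    {"dp": [0, 0, 0], "turn": [2.96, 0, 6.34], "jaw": 1},
    {"dp": [0, 0, 0], "turn": [2.96, 0, 6.34], "jaw": 1},
    {"dp": [0, 0, 0], "turn": [2.96, 0, 6.34], "jaw": 1},
    {"dp": [0, 0, 0], "turn": [2.96, 0, 6.34], "jaw": 1},
    {"dp": [0, 0, 0], "turn": [0, 0, 0], "jaw": 1}
  ]
}}

```text
clock: 6.88
position: [583.6, 267.7, 308.9]
eef_rot: [179.9, 25.0, 15.1]
wrist_force: [-1.5, -1.0, -2.6]
opening: 38.8
gripper_force: 71.8
```

Run:
```python
from h import *
o=robot.observe();print(o['clock'],o['q'].round(1),o['position'].round(1),o['eef_rot'].round(2),o['opening'],o['wrist_force'].round(1))
T=R.from_euler('xyz',[180,0,o['eef_rot'][2]],degrees=True)*R.from_euler('y',65,degrees=True)
z=T.apply([0,0,1]);e=T.as_euler('xyz',degrees=True)
P=np.array([590,140,150])-155*z;print(P,goto(P,e))
```

```text
6.8833 [ -24.7   53.2   -5.9   78.6   -1.2   72.8 -103.5] [583.6 267.7 308.9] [179.94  25.04  15.11] 38.79365835228907 [-1.5 -1.  -2.6]
[454.37987413 103.37804455 215.50583057] (array([-11.23,  12.47,  15.57]), array([ 0.1, 90. ,  0.1]))
```

Request:
{"op": "carry_out", "data": {
  "deltas": [
    {"dp": [-2.53, 2.08, 1.18], "turn": [0, 0, 0], "jaw": 1},
    {"dp": [-2.53, 2.08, 1.18], "turn": [0, 0, 0], "jaw": 1},
    {"dp": [-2.53, 2.08, 1.18], "turn": [0, 0, 0], "jaw": 1},
    {"dp": [-2.53, 2.08, 1.18], "turn": [0, 0, 0], "jaw": 1},
    {"dp": [-2.53, 2.08, 1.18], "turn": [0, 0, 0], "jaw": 1},
    {"dp": [-2.53, 2.08, 1.18], "turn": [0, 0, 0], "jaw": 1},
    {"dp": [0, 0, 0], "turn": [0, 6.92, 0], "jaw": 1},
    {"dp": [0, 0, 0], "turn": [0, 6.92, 0], "jaw": 1},
    {"dp": [0, 0, 0], "turn": [0, 6.92, 0], "jaw": 1},
    {"dp": [0, 0, 0], "turn": [0, 6.92, 0], "jaw": 1},
    {"dp": [0, 0, 0], "turn": [0, 6.92, 0], "jaw": 1},
    {"dp": [0, 0, 0], "turn": [0, 6.92, 0], "jaw": 1}
  ]
}}

```text
clock: 7.88
position: [455.9, 102.8, 311.8]
eef_rot: [179.4, -11.1, 15.7]
wrist_force: [-1.7, -0.4, -3.5]
opening: 39.1
gripper_force: 71.8
```

Request:
{"op": "carry_out", "data": {
  "deltas": [
    {"dp": [0, 0, 0], "turn": [0, 6.92, 0], "jaw": 1},
    {"dp": [0, 0, 0], "turn": [0, 6.92, 0], "jaw": 1},
    {"dp": [0, 0, 0], "turn": [0, 6.92, 0], "jaw": 1},
    {"dp": [0, 0, 0], "turn": [0, 6.92, 0], "jaw": 1},
    {"dp": [0, 0, 0], "turn": [0, 6.92, 0], "jaw": 1},
    {"dp": [0, 0, 0], "turn": [0, 6.92, 0], "jaw": 1},
    {"dp": [0, 0, 0], "turn": [0, 6.92, 0], "jaw": 1},
    {"dp": [0, 0, 0], "turn": [0, 0, 0], "jaw": 1},
    {"dp": [0, 0, 0], "turn": [0, 0, 0], "jaw": 1}
  ]
}}

```text
clock: 8.63
position: [552.6, 115.0, 436.5]
eef_rot: [178.7, -35.3, 16.5]
wrist_force: [-1.1, -0.5, -3.7]
opening: 38.8
gripper_force: 72.0
```

Run:
```python
from h import *
o=robot.observe();print(o['clock'],o['q'].round(1),o['position'].round(1),o['eef_rot'].round(2),o['opening'],o['wrist_force'].round(1))
A=R.from_euler('xyz',o['eef_rot'],degrees=True);G=o['position']+155*A.apply([0,0,1]);print('grasp',G,A.as_matrix().round(3))
c=shot('side');im=c['color'];u,v=map(int,proj(c,G));print(u,v)
cv2.imwrite('pics/s4.png',cv2.resize(im[v-60:v+60,u-80:u+80],(800,600),interpolation=2))
```

```text
8.6333 [ -15.9   28.    -1.4  115.5   61.8    2.5 -152. ] [552.6 115.  436.5] [178.7  -35.32  16.49] 38.77572510154706 [-1.1 -0.5 -3.7]
grasp [639.47939567 137.05865698 310.10702933] [[ 0.782  0.271  0.561]
 [ 0.232 -0.962  0.142]
 [ 0.578  0.019 -0.816]]
200 146
```

View pics/s4.png

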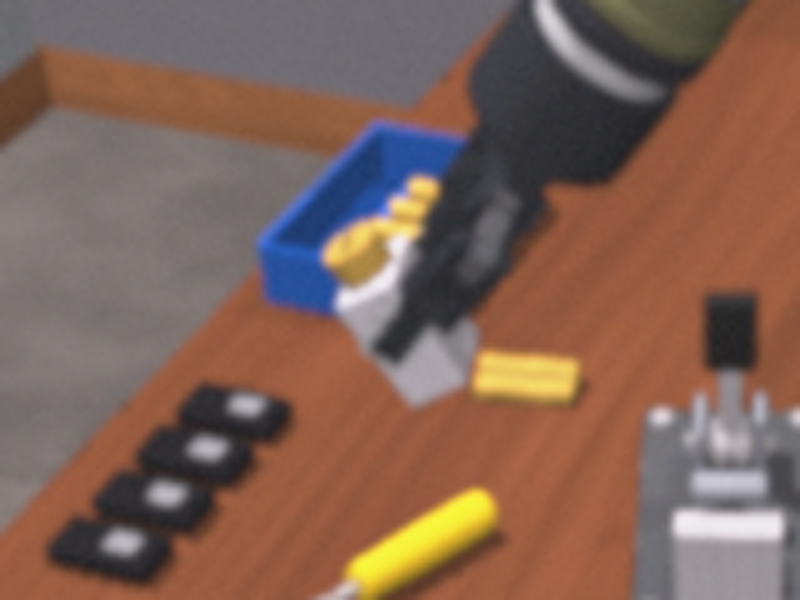

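The lock (px 400,320) is firmly held, but outward tilt ran into joint 6's lower limit (q6 = 2.5). Inward tilt raises q6 and has room, so I'll untilt, turn about the vertical, and stand the lock with the tool pointing towards the base.

Request:
{"op": "carry_out", "data": {
  "deltas": [
    {"dp": [0, 0, 0], "turn": [0, -6.7, 0], "jaw": 1},
    {"dp": [0, 0, 0], "turn": [0, -6.7, 0], "jaw": 1},
    {"dp": [0, 0, 0], "turn": [0, -6.7, 0], "jaw": 1},
    {"dp": [0, 0, 0], "turn": [0, -6.7, 0], "jaw": 1},
    {"dp": [0, 0, 0], "turn": [0, -6.7, 0], "jaw": 1},
    {"dp": [0, 0, 0], "turn": [0, -6.7, 0], "jaw": 1},
    {"dp": [0, 0, 0], "turn": [0, -6.7, 0], "jaw": 1},
    {"dp": [0, 0, 0], "turn": [0, -6.7, 0], "jaw": 1},
    {"dp": [0, 0, 0], "turn": [0, -6.7, 0], "jaw": 1},
    {"dp": [0, 0, 0], "turn": [0, 0, 0], "jaw": 1},
    {"dp": [0, 0, 0], "turn": [0, 0, 0], "jaw": 1}
  ]
}}

```text
clock: 9.6
position: [555.9, 115.9, 425.8]
eef_rot: [178.3, 17.9, 14.8]
wrist_force: [-0.3, 0.4, -3.4]
opening: 39.1
gripper_force: 71.9
```

Run:
```python
from h import *
o=robot.observe();print(o['clock'],o['q'].round(1),o['position'].round(1),o['eef_rot'].round(2),o['opening'],o['wrist_force'].round(1))
print(goto(o['position'],[180,25,95]))
```

```text
9.6 [   4.8   42.2  -40.1   89.4   22.9   76.2 -115.7] [555.9 115.9 425.8] [178.35  17.87  14.8 ] 39.10035704740563 [-0.3  0.4 -3.4]
(array([0., 0., 0.]), array([-27.9,  -4.8, -74.7]))
```

Request:
{"op": "carry_out", "data": {
  "deltas": [
    {"dp": [0, 0, 0], "turn": [-2.33, -0.4, -6.2], "jaw": 1},
    {"dp": [0, 0, 0], "turn": [-2.33, -0.4, -6.2], "jaw": 1},
    {"dp": [0, 0, 0], "turn": [-2.33, -0.4, -6.2], "jaw": 1},
    {"dp": [0, 0, 0], "turn": [-2.33, -0.4, -6.2], "jaw": 1},
    {"dp": [0, 0, 0], "turn": [-2.33, -0.4, -6.2], "jaw": 1},
    {"dp": [0, 0, 0], "turn": [-2.33, -0.4, -6.2], "jaw": 1},
    {"dp": [0, 0, 0], "turn": [-2.33, -0.4, -6.2], "jaw": 1},
    {"dp": [0, 0, 0], "turn": [-2.33, -0.4, -6.2], "jaw": 1},
    {"dp": [0, 0, 0], "turn": [-2.33, -0.4, -6.2], "jaw": 1},
    {"dp": [0, 0, 0], "turn": [-2.33, -0.4, -6.2], "jaw": 1},
    {"dp": [0, 0, 0], "turn": [-2.33, -0.4, -6.2], "jaw": 1},
    {"dp": [0, 0, 0], "turn": [-2.33, -0.4, -6.2], "jaw": 1}
  ]
}}

```text
clock: 10.6
position: [555.2, 116.0, 427.5]
eef_rot: [179.8, 25.0, 95.1]
wrist_force: [-0.4, 0.0, -3.2]
opening: 38.5
gripper_force: 71.9
```

Request:
{"op": "carry_out", "data": {
  "deltas": [
    {"dp": [0, 0, 0], "turn": [-2.96, 0, -6.34], "jaw": 1},
    {"dp": [0, 0, 0], "turn": [-2.96, 0, -6.34], "jaw": 1},
    {"dp": [0, 0, 0], "turn": [-2.96, 0, -6.34], "jaw": 1},
    {"dp": [0, 0, 0], "turn": [-2.96, 0, -6.34], "jaw": 1},
    {"dp": [0, 0, 0], "turn": [-2.96, 0, -6.34], "jaw": 1},
    {"dp": [0, 0, 0], "turn": [-2.96, 0, -6.34], "jaw": 1},
    {"dp": [0, 0, 0], "turn": [-2.96, 0, -6.34], "jaw": 1},
    {"dp": [0, 0, 0], "turn": [-2.96, 0, -6.34], "jaw": 1},
    {"dp": [0, 0, 0], "turn": [-2.96, 0, -6.34], "jaw": 1},
    {"dp": [0, 0, 0], "turn": [-2.96, 0, -6.34], "jaw": 1},
    {"dp": [0, 0, 0], "turn": [-2.96, 0, -6.34], "jaw": 1},
    {"dp": [0, 0, 0], "turn": [-2.96, 0, -6.34], "jaw": 1}
  ]
}}

```text
clock: 11.6
position: [554.5, 115.9, 427.5]
eef_rot: [-180.0, 25.2, 179.2]
wrist_force: [0.3, -0.2, -3.0]
opening: 38.9
gripper_force: 71.9
```

Run:
```python
from h import *
o=robot.observe();print(o['clock'],o['q'].round(1),o['position'].round(1),o['eef_rot'].round(2),o['opening'],o['wrist_force'].round(1))
Y=192
T=R.from_euler('xyz',[180,0,Y],degrees=True)*R.from_euler('y',65,degrees=True)
z=T.apply([0,0,1]);e=T.as_euler('xyz',degrees=True)
P=np.array([540,130,150])-155*z;print(P,goto(P,e))
```

```text
11.6 [ 20.6  45.1 -70.8 108.8  76.8  58.    5.1] [554.5 115.9 427.5] [-179.97   25.2   179.21] 38.878937368171265 [ 0.3 -0.2 -3. ]
[677.40793205 159.20695758 215.50583057] (array([-2.04,  4.52, 24.39]), array([  4.8,  89.8, -13.4]))
```

Request:
{"op": "carry_out", "data": {
  "deltas": [
    {"dp": [-1.55, 0.33, 3.48], "turn": [0, 0, 0], "jaw": 1},
    {"dp": [-1.55, 0.33, 3.48], "turn": [0, 0, 0], "jaw": 1},
    {"dp": [-1.55, 0.33, 3.48], "turn": [0, 0, 0], "jaw": 1},
    {"dp": [-1.55, 0.33, 3.48], "turn": [0, 0, 0], "jaw": 1},
    {"dp": [0, 0, 0], "turn": [0, 6.92, 0], "jaw": 1},
    {"dp": [0, 0, 0], "turn": [0, 6.92, 0], "jaw": 1},
    {"dp": [0, 0, 0], "turn": [0, 6.92, 0], "jaw": 1},
    {"dp": [0, 0, 0], "turn": [0, 6.92, 0], "jaw": 1},
    {"dp": [0, 0, 0], "turn": [0, 6.92, 0], "jaw": 1},
    {"dp": [0, 0, 0], "turn": [0, 6.92, 0], "jaw": 1},
    {"dp": [0, 0, 0], "turn": [0, 6.92, 0], "jaw": 1},
    {"dp": [0, 0, 0], "turn": [0, 6.92, 0], "jaw": 1}
  ]
}}

```text
clock: 12.6
position: [671.5, 126.1, 328.2]
eef_rot: [180.0, -30.3, 178.7]
wrist_force: [0.2, 0.9, -3.6]
opening: 39.1
gripper_force: 72.1
```

Request:
{"op": "carry_out", "data": {
  "deltas": [
    {"dp": [0, 0, 0], "turn": [0, 6.92, 0], "jaw": 1},
    {"dp": [0, 0, 0], "turn": [0, 6.92, 0], "jaw": 1},
    {"dp": [0, 0, 0], "turn": [0, 6.92, 0], "jaw": 1},
    {"dp": [0, 0, 0], "turn": [0, 6.92, 0], "jaw": 1},
    {"dp": [0, 0, 0], "turn": [0, 6.92, 0], "jaw": 1},
    {"dp": [0, 0, 0], "turn": [0, 0, 0], "jaw": 1},
    {"dp": [0, 0, 0], "turn": [0, 0, 0], "jaw": 1}
  ]
}}

```text
clock: 13.18
position: [666.1, 130.1, 316.7]
eef_rot: [-177.9, -57.9, 178.6]
wrist_force: [-0.1, 0.9, -2.3]
opening: 39.0
gripper_force: 72.2
```

Run:
```python
from h import *
o=robot.observe();print(o['clock'],o['q'].round(1),o['position'].round(1),o['eef_rot'].round(2),o['opening'],o['wrist_force'].round(1))
A=R.from_euler('xyz',o['eef_rot'],degrees=True);G=o['position']+155*A.apply([0,0,1]);print('grasp',G,A.as_matrix().round(3))
c=shot('side');im=c['color'];u,v=map(int,proj(c,G));print(u,v)
cv2.imwrite('pics/s5.png',cv2.resize(im[v-60:v+60,u-80:u+80],(800,600),interpolation=2))
```

```text
13.1833 [  1.8  70.5 -45.2  53.2  12.2 118.9  51.4] [666.1 130.1 316.7] [-177.91  -57.88  178.58] 38.984508723544494 [-0.1  0.9 -2.3]
grasp [534.83164656 127.74084295 234.3365521 ] [[-0.532 -0.006 -0.847]
 [ 0.013  1.    -0.015]
 [ 0.847 -0.019 -0.531]]
247 181
```

View pics/s5.png

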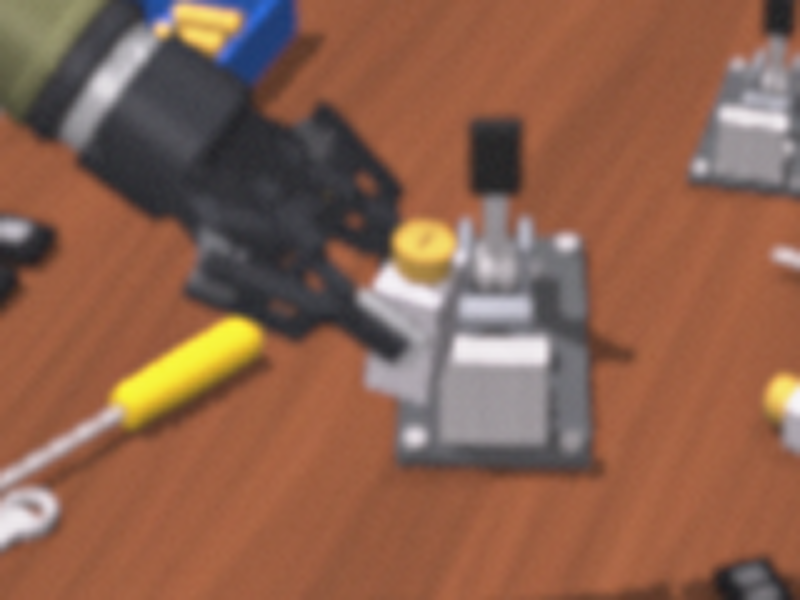

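The housing is upright within about 7°, with its collar (px 425,245) on top. Joint 6 is at its limit again, and going lower and nearer should free it.

Request:
{"op": "carry_out", "data": {
  "deltas": [
    {"dp": [-2.1, 0.06, 2.27], "turn": [0, 0, 0], "jaw": 1},
    {"dp": [-2.1, 0.06, 2.27], "turn": [0, 0, 0], "jaw": 1},
    {"dp": [-2.1, 0.06, 2.27], "turn": [0, 0, 0], "jaw": 1},
    {"dp": [-2.1, 0.06, 2.27], "turn": [0, 0, 0], "jaw": 1},
    {"dp": [-2.1, 0.06, 2.27], "turn": [0, 0, 0], "jaw": 1},
    {"dp": [0, 0, 0], "turn": [0, 3.5, 0], "jaw": 1},
    {"dp": [0, 0, 0], "turn": [0, 3.5, 0], "jaw": 1},
    {"dp": [0, 0, 0], "turn": [0, 0, 0], "jaw": 1},
    {"dp": [0, 0, 0], "turn": [0, 0, 0], "jaw": 1}
  ]
}}

```text
clock: 13.98
position: [625.8, 131.3, 168.9]
eef_rot: [-178.8, -64.9, 179.2]
wrist_force: [0.8, 0.7, -3.5]
opening: 39.3
gripper_force: 72.3
```

```bash
cat > st.py <<'E'
from h import *
o=robot.observe();print(o['clock'],o['q'].round(1),o['position'].round(1),o['eef_rot'].round(2),o['opening'].round(1),o['wrist_force'].round(1))
A=R.from_euler('xyz',o['eef_rot'],degrees=True);G=o['position']+155*A.apply([0,0,1]);print('grasp',G.round(1));print(A.as_matrix().round(3))
E
python3 - <<'E'
from st import *
T=R.from_euler('xyz',[180,0,178.6],degrees=True)*R.from_euler('y',65,degrees=True)
print(goto(G-155*T.apply([0,0,1]),T.as_euler('xyz',degrees=True)))
E
```

```text
Traceback (most recent call last):
  File "st.py", line 2, in <module>
    o=robot.observe();print(o['clock'],o['q'].round(1),o['position'].round(1),o['eef_rot'].round(2),o['opening'].round(1),o['wrist_force'].round(1))
                                                                                                    ^^^^^^^^^^^^^^^^^^
AttributeError: 'float' object has no attribute 'round'
```

```bash
sed -i "s/o\['opening'\].round(1)/round(o['opening'],1)/" st.py
python3 - <<'E'
from st import *
T=R.from_euler('xyz',[180,0,178.6],degrees=True)*R.from_euler('y',65,degrees=True)
print(goto(G-155*T.apply([0,0,1]),T.as_euler('xyz',degrees=True)))
E
```

```text
13.9833 [  2.8  80.6 -44.1  60.2  13.9 110.   52.2] [625.8 131.3 168.9] [-178.79  -64.88  179.18] 39.3 [ 0.8  0.7 -3.5]
grasp [485.5 130.1 103.1]
[[-0.425 -0.005 -0.905]
 [ 0.006  1.    -0.008]
 [ 0.905 -0.009 -0.424]]
(array([-0.03, -0.47,  0.01]), array([-1.7,  0.1,  0.2]))
```

Request:
{"op": "carry_out", "data": {
  "deltas": [
    {"dp": [-1.36, 0.01, 0.64], "turn": [0, 0, 0], "jaw": 1},
    {"dp": [-1.36, 0.01, 0.64], "turn": [0, 0, 0], "jaw": 1},
    {"dp": [-1.36, 0.01, 0.64], "turn": [0, 0, 0], "jaw": 1},
    {"dp": [-1.36, 0.01, 0.64], "turn": [0, 0, 0], "jaw": 1},
    {"dp": [-0.2, 0, 0.1], "turn": [0, 0, 0], "jaw": 1},
    {"dp": [0, 0, 0], "turn": [0, 0, 0], "jaw": 1},
    {"dp": [0, 0, 0], "turn": [0, 0, 0], "jaw": 1}
  ]
}}

```text
clock: 14.57
position: [624.9, 130.2, 105.4]
eef_rot: [-178.1, -65.1, 178.6]
wrist_force: [0.2, -0.2, -2.4]
opening: 38.9
gripper_force: 72.3
```

Run:
```python
from st import *
c=shot('side');im=c['color'];u,v=map(int,proj(c,G));print(u,v)
cv2.imwrite('pics/s6.png',cv2.resize(im[v-60:v+60,u-80:u+80],(800,600),interpolation=2))
```

```text
14.5667 [  1.9  85.6 -42.7  57.3  16.4 108.2  54.3] [624.9 130.2 105.4] [-178.09  -65.1   178.6 ] 38.9 [ 0.2 -0.2 -2.4]
grasp [484.3 128.5  40.2]
[[-0.421 -0.006 -0.907]
 [ 0.01   1.    -0.011]
 [ 0.907 -0.014 -0.421]]
268 249
```

View pics/s6.png

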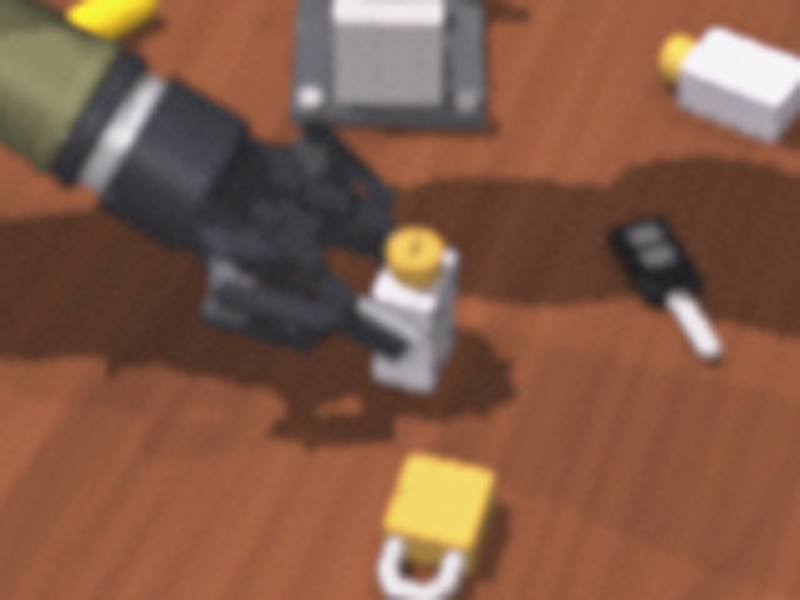

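The housing is upright (collar at px 415,250, foot at 405,385), about 2–3 mm above the bench. I'm lowering in small steps.

Request:
{"op": "carry_out", "data": {
  "deltas": [
    {"dp": [-0.18, 0, 0.08], "turn": [0, 0, 0], "jaw": 1},
    {"dp": [0, 0, 0], "turn": [0, 0, 0], "jaw": 1}
  ]
}}

```text
clock: 14.78
position: [625.2, 130.1, 104.1]
eef_rot: [-178.1, -65.0, 178.6]
wrist_force: [-1.0, -0.2, -2.5]
opening: 39.2
gripper_force: 72.3
```

Request:
{"op": "carry_out", "data": {
  "deltas": [
    {"dp": [-0.14, 0, 0.06], "turn": [0, 0, 0], "jaw": 1},
    {"dp": [0, 0, 0], "turn": [0, 0, 0], "jaw": 1}
  ]
}}

```text
clock: 14.95
position: [625.4, 130.0, 103.5]
eef_rot: [-178.2, -65.1, 178.7]
wrist_force: [1.6, -1.5, 2.5]
opening: 39.2
gripper_force: 72.8
```

Request:
{"op": "carry_out", "data": {
  "deltas": [
    {"dp": [0, 0, 0], "turn": [0, 0, 0], "jaw": -0.5},
    {"dp": [0, 0, 0], "turn": [0, 0, 0], "jaw": -0.8},
    {"dp": [0, 0, 0], "turn": [0, 0, 0], "jaw": -1},
    {"dp": [0, 0, 0], "turn": [0, 0, 0], "jaw": -1},
    {"dp": [0, 0, 0], "turn": [0, 0, 0], "jaw": -1},
    {"dp": [0, 0, 0], "turn": [0, 0, 0], "jaw": -1},
    {"dp": [0, 0, -2.0], "turn": [0, 0, 0], "jaw": -1},
    {"dp": [0, 0, -3.5], "turn": [0, 0, 0], "jaw": -1},
    {"dp": [0, 0, -3.5], "turn": [0, 0, 0], "jaw": -1},
    {"dp": [0, 0, -3.5], "turn": [0, 0, 0], "jaw": -1},
    {"dp": [0, 0, 0], "turn": [0, 0, 0], "jaw": -1}
  ]
}}

```text
clock: 15.87
position: [682.9, 126.2, 127.2]
eef_rot: [-175.3, -66.2, 176.1]
wrist_force: [-0.4, -1.2, -0.8]
opening: 85.4
gripper_force: 0.0
```

Run:
```python
from st import *
c=shot('side','s7.png');im=c['color']
hsv=cv2.cvtColor(im,cv2.COLOR_BGR2HSV)
u,v=map(int,proj(c,(481,129,38)))
x0,y0=u-40,v-40
sub=hsv[y0:v+40,x0:u+40]
for nm,m in (('w',(sub[...,1]<70)&(sub[...,2]>100)),('b',(sub[...,1]>110)&(sub[...,0]>18)&(sub[...,0]<35)&(sub[...,2]>120))):
    n,l,s,ce=cv2.connectedComponentsWithStats(m.astype(np.uint8))
    for i in range(1,n):
        if s[i,4]>30: print(nm,s[i]+[x0,y0,0,0,0],ce[i]+[x0,y0], onplane(c,*(ce[i]+[x0,y0]),68).round(0))
for p in ((481,129,0),(481,129,60),(481,129,76)): print(np.round(proj(c,p),1))
```

```text
15.8667 [ -6.8  85.4 -19.2  41.    1.6 119.2  68.3] [682.9 126.2 127.2] [-175.26  -66.2   176.12] 85.4 [-0.4 -1.2 -0.8]
grasp [541.  123.   64.9]
[[-0.403 -0.008 -0.915]
 [ 0.027  0.999 -0.021]
 [ 0.915 -0.033 -0.402]]
w [245 213  12   9  40] [250.55 216.6 ] [557.  59.  68.]
w [230 237  15  16  98] [237.74489796 243.85714286] [551. 162.  68.]
w [262 239  18  29 363] [270.02203857 254.46831956] [466. 169.  68.]
b [266 236  10  10  82] [270.57317073 240.25609756] [480. 124.  68.]
b [267 281  19   9 142] [275.95070423 285.57746479] [423. 254.  68.]
[269.4 261.3]
[269.6 244. ]
[269.7 239.2]
```

The lock stands free near (481,128), with its collar at px (270.6,240) against an expected (269.7,239). Next I raise the hand, turn the tool to vertical and look from above.

Request:
{"op": "carry_out", "data": {
  "deltas": [
    {"dp": [3.4, -0.1, -1.5], "turn": [0, 0, 0], "jaw": -1},
    {"dp": [3.4, -0.1, -1.5], "turn": [0, 0, 0], "jaw": -1},
    {"dp": [3.4, -0.1, -1.5], "turn": [0, 0, 0], "jaw": -1},
    {"dp": [3.4, -0.1, -1.5], "turn": [0, 0, 0], "jaw": -1},
    {"dp": [3.4, -0.1, -1.5], "turn": [0, 0, 0], "jaw": -1},
    {"dp": [0, 0, 0], "turn": [0, -6.6, 0], "jaw": -1},
    {"dp": [0, 0, 0], "turn": [0, -6.6, 0], "jaw": -1},
    {"dp": [0, 0, 0], "turn": [0, -6.6, 0], "jaw": -1},
    {"dp": [0, 0, 0], "turn": [0, -6.6, 0], "jaw": -1},
    {"dp": [0, 0, 0], "turn": [0, -6.6, 0], "jaw": -1},
    {"dp": [0, 0, 0], "turn": [0, -6.6, 0], "jaw": -1}
  ]
}}

```text
clock: 16.83
position: [650.3, 125.8, 307.1]
eef_rot: [-179.1, -25.3, 179.8]
wrist_force: [0.0, 0.5, -0.8]
opening: 85.2
gripper_force: 0.0
```

Run:
```python
from st import *
print(goto([560,129,360],[180,0,178.6]))
```

```text
16.8333 [ -7.   55.5 -14.8  73.8   5.4  76.4  69.4] [650.3 125.8 307.1] [-179.14  -25.27  179.8 ] 85.2 [ 0.   0.5 -0.8]
grasp [584.2 123.7 166.9]
[[-0.904 -0.003 -0.427]
 [ 0.003  1.    -0.014]
 [ 0.427 -0.014 -0.904]]
(array([10.43,  0.27, -0.93]), array([ -1.1, -25.3,   1.4]))
```

Request:
{"op": "carry_out", "data": {
  "deltas": [
    {"dp": [3.5, 0.05, 0.5], "turn": [0, 0, 0], "jaw": -1},
    {"dp": [3.5, 0.1, 0.5], "turn": [0, 0, 0], "jaw": -1},
    {"dp": [3.5, 0.1, 0.5], "turn": [0, 0, 0], "jaw": -1},
    {"dp": [3.5, 0, 0], "turn": [-0.2, -6.3, 0.35], "jaw": -1},
    {"dp": [3.0, 0, -1.5], "turn": [-0.2, -6.3, 0.35], "jaw": -1},
    {"dp": [1.0, 0, -2.5], "turn": [-0.3, -6.3, 0.35], "jaw": -1},
    {"dp": [0, 0, -1.0], "turn": [-0.4, -6.3, 0.35], "jaw": -1},
    {"dp": [0, 0, 0], "turn": [0, 0, 0], "jaw": -1}
  ]
}}

```text
clock: 17.5
position: [489.8, 131.2, 417.1]
eef_rot: [-179.9, 0.1, 178.8]
wrist_force: [-0.3, 0.4, 0.2]
opening: 85.3
gripper_force: 0.0
```

Run:
```python
from st import *
c=shot('wrist','w8.png');print(c['eye'],c['attitude']);blobs(c,60,76,200)
print(proj(c,(481,129,76)), proj(c,(481,129,60)))
im=c['color'];u,v=map(int,proj(c,(481,129,60)))
cv2.imwrite('pics/w8c.png',cv2.resize(im[:,:],(800,600),interpolation=2))
print(goto([481,129,200],[180,0,178.6]))
```

```text
17.5 [-11.7  29.9 -13.3 108.9   9.9  42.3  58.2] [489.8 131.2 417.1] [-1.7994e+02  8.0000e-02  1.7885e+02] 85.3 [-0.3  0.4  0.2]
grasp [490.1 131.  262.1]
[[-1.     0.02   0.001]
 [ 0.02   1.    -0.001]
 [-0.001 -0.001 -1.   ]]
[415.99970187 131.56811904 385.63943943] [-1.69346473e+01  6.46476195e-02  8.88194207e+01]
white 2627 [43. 62.] [373.1 -92.8] [[402.0, -129.0], [343.0, -111.0], [346.0, -59.0], [405.0, -74.0]]
white 321 [195.  46.] [361.6  71.3] [[370.0, 54.0], [347.0, 82.0], [353.0, 88.0], [377.0, 60.0]]
white 342 [354. 110.] [429.6 245.3] [[414.0, 232.0], [414.0, 256.0], [446.0, 259.0], [445.0, 235.0]]
white 611 [250. 152.] [476.1 126.8] [[458.0, 108.0], [458.0, 147.0], [495.0, 147.0], [494.0, 106.0]]
white 8443 [ 83. 241.] [587.5 -92.6] [[547.0, -201.0], [482.0, -10.0], [630.0, 23.0], [715.0, -192.0]]
white 504 [360. 256.] [617.1 268.7] [[590.0, 237.0], [577.0, 252.0], [646.0, 302.0], [659.0, 287.0]]
white 913 [420. 329.] [738.6 366.2] [[755.0, 335.0], [701.0, 342.0], [722.0, 397.0], [779.0, 391.0]]
white 727 [ 89. 328.] [ 726.2 -111.6] [[704.0, -134.0], [692.0, -90.0], [749.0, -88.0], [762.0, -135.0]]
brass 328 [43. 97.] [409.6 -90.1] [[413.0, -107.0], [400.0, -101.0], [406.0, -74.0], [419.0, -79.0]]
brass 1279 [326. 112.] [430.9 208.9] [[412.0, 188.0], [413.0, 227.0], [450.0, 230.0], [450.0, 190.0]]
brass 441 [250. 158.] [478.8 127.4] [[464.0, 116.0], [465.0, 139.0], [494.0, 139.0], [493.0, 115.0]]
brass 245 [171. 314.] [690.6  15. ] [[678.0, -3.0], [665.0, 13.0], [703.0, 33.0], [717.0, 17.0]]
(np.float64(251.9394256819033), np.float64(159.38961123486888)) (np.float64(251.990890084587), np.float64(156.59199062293587))
(array([ 0.8 , -0.11, 21.55]), array([-0.2, -0.3,  0.2]))
```

View pics/w8c.png

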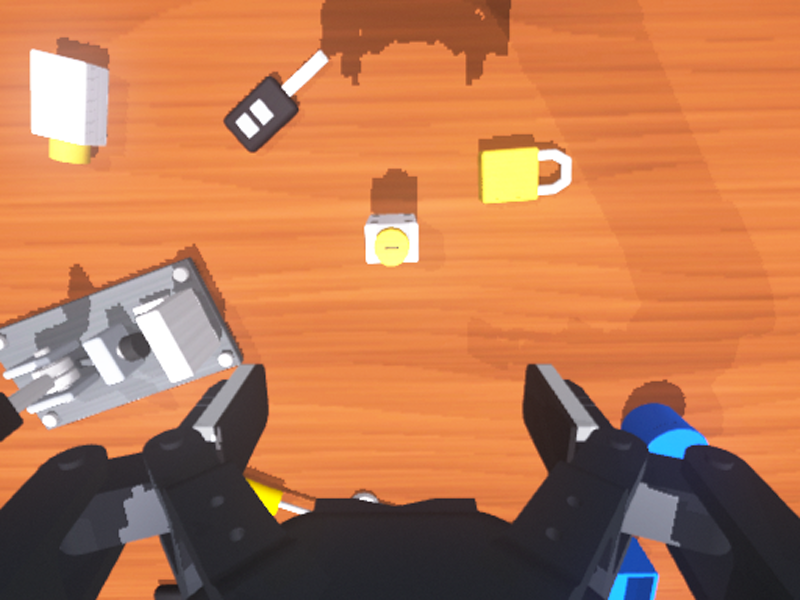

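The lock stands at (480,128) (collar at px 391,245 in the enlarged view, 250,158 in the original), square with the tool. The grip geometry predicted (479.7,128.5). The clamp is at the left with its lever up and open.

Request:
{"op": "carry_out", "data": {
  "deltas": [
    {"dp": [0.5, -0.17, 3.0], "turn": [-0.2, -0.3, 0.2], "jaw": -1},
    {"dp": [0.5, -0.17, 3.5], "turn": [0, 0, 0], "jaw": -1},
    {"dp": [0, 0, 3.5], "turn": [0, 0, 0], "jaw": -1},
    {"dp": [0, 0, 3.5], "turn": [0, 0, 0], "jaw": -1},
    {"dp": [0, 0, 3.0], "turn": [0, 0, 0], "jaw": -1},
    {"dp": [0, 0, 2.5], "turn": [0, 0, 0], "jaw": -1},
    {"dp": [0, 0, 2.0], "turn": [0, 0, 0], "jaw": -1},
    {"dp": [0, 0, 1.2], "turn": [0, 0, 0], "jaw": -1},
    {"dp": [0, 0, 0], "turn": [0, 0, 0], "jaw": -1}
  ]
}}

```text
clock: 18.3
position: [480.1, 125.7, 187.9]
eef_rot: [-179.9, -0.6, 178.3]
wrist_force: [-0.5, 0.9, 0.9]
opening: 85.8
gripper_force: 0.0
```

Run:
```python
from st import *
print(goto([479.5,128,195],[180,0,178.6]))
```

```text
18.3 [-17.8  52.5  -3.6 119.2  17.    9.3  51.6] [480.1 125.7 187.9] [-179.88   -0.6   178.3 ] 85.8 [-0.5  0.9  0.9]
grasp [478.5 125.4  32.9]
[[-1.     0.03  -0.011]
 [ 0.03   1.    -0.002]
 [ 0.01  -0.002 -1.   ]]
(array([ 0.08,  0.23, -0.71]), array([-0.1, -0.6, -0.3]))
```

Request:
{"op": "carry_out", "data": {
  "deltas": [
    {"dp": [0.08, 0.23, -0.6], "turn": [-0.1, -0.6, -0.3], "jaw": -1},
    {"dp": [0, 0, 0], "turn": [0, 0, 0], "jaw": -1},
    {"dp": [0, 0, 0], "turn": [0, 0, 0], "jaw": 1},
    {"dp": [0, 0, 0], "turn": [0, 0, 0], "jaw": 1},
    {"dp": [0, 0, 0], "turn": [0, 0, 0], "jaw": 1},
    {"dp": [0, 0, 0], "turn": [0, 0, 0], "jaw": 1},
    {"dp": [0, 0, 0], "turn": [0, 0, 0], "jaw": 1},
    {"dp": [0, 0, 0], "turn": [0, 0, 0], "jaw": 1},
    {"dp": [0, 0, 0], "turn": [0, 0, 0], "jaw": 1},
    {"dp": [0, 0, 0], "turn": [0, 0, 0], "jaw": 1}
  ]
}}

```text
clock: 19.13
position: [481.5, 127.4, 199.2]
eef_rot: [180.0, 0.7, 178.5]
wrist_force: [-0.0, -0.6, 5.7]
opening: 39.2
gripper_force: 69.9
```

Run:
```python
from st import *
print(goto([480,128,400],[180,0,178.9]))
```

```text
19.1333 [-18.3  51.2  -3.1 119.5  17.    9.1  51.5] [481.5 127.4 199.2] [179.96   0.69 178.49] 39.2 [-0.  -0.6  5.7]
grasp [483.3 127.4  44.2]
[[-1.     0.026  0.012]
 [ 0.026  1.     0.   ]
 [-0.012  0.001 -1.   ]]
(array([ -0.09,   0.07, -20.08]), array([ 0. ,  0.7, -0.4]))
```

The lock is held from above. I'll lift it clear and, meanwhile, measure the anvil in the last wrist picture (anvil top at about px (105,220) in the original).

Request:
{"op": "carry_out", "data": {
  "deltas": [
    {"dp": [0, 0, -2.0], "turn": [0, 0, 0], "jaw": 1},
    {"dp": [0, 0, -3.5], "turn": [0, 0, 0], "jaw": 1},
    {"dp": [0, 0, -3.5], "turn": [0, 0, 0], "jaw": 1},
    {"dp": [0, 0, -3.5], "turn": [0, 0, 0], "jaw": 1},
    {"dp": [0, 0, -3.5], "turn": [0, 0, 0], "jaw": 1},
    {"dp": [0, 0, -3.5], "turn": [0, 0, 0], "jaw": 1},
    {"dp": [0, 0, 0], "turn": [0, 0, 0], "jaw": 1}
  ]
}}

```text
clock: 19.72
position: [480.4, 127.7, 399.2]
eef_rot: [179.8, 1.2, 178.5]
wrist_force: [1.0, 0.1, -3.1]
opening: 38.9
gripper_force: 71.6
```

```bash
cat > cl.py <<'E'
from h import *
def anvil(c,lo=235,roi=None,z=72):
    im=c['color'];g=im.min(axis=2);m=(g>lo).astype(np.uint8)
    if roi is not None:
        k=np.zeros_like(m);x0,y0,x1,y1=roi;k[y0:y1,x0:x1]=1;m*=k
    n,l,s,ce=cv2.connectedComponentsWithStats(m)
    for i in range(1,n):
        if s[i,4]>12:
            p=np.argwhere(l==i)[:,::-1]
            W=np.array([onplane(c,*q,z)[:2] for q in p],np.float32);r=cv2.minAreaRect(W)
            print(s[i,4],ce[i].round(1),'z%g'%z,np.round(r[0],1),np.round(r[1],1),round(r[2],1),'z10',onplane(c,*ce[i],10)[:2].round(1))
E
python3 - <<'E'
from cl import *
from st import *
c=dict(color=cv2.imread('pics/w8.png'),K=robot.read_camera('wrist')['K'],eye=[415.99970187,131.56811904,385.63943943],attitude=[-16.9346473,.0646476195,88.8194207])
for lo in (200,225,245): print('lo',lo);anvil(c,lo,(0,150,160,290))
for o_,nm in ((0,'nest'),): print(proj(c,(564,-74,10)))
E
```

```text
19.7167 [-11.9  30.5 -12.9 112.2  11.2  37.2  56.5] [480.4 127.7 399.2] [179.75   1.23 178.46] 38.9 [ 1.   0.1 -3.1]
grasp [483.8 128.3 244.2]
[[-0.999  0.027  0.022]
 [ 0.027  1.     0.004]
 [-0.021  0.004 -1.   ]]
lo 200
56 [114.7 175.5] z72 [497.6 -30.4] [9.6 8.4] 88.8 z10 [513.8 -62.7]
859 [103.8 218.9] z72 [552.  -52.5] [69.1 26.5] 11.7 z10 [578.8 -89.4]
14 [  0.6 220.1] z72 [ 551.1 -178.7] [2.4 8.2] 74.1 z10 [ 577.6 -240.5]
382 [ 65.9 231. ] z72 [ 567.7 -103.2] [39.3 17.5] 18.5 z10 [ 597. -149.]
22 [ 25.5 225.6] z72 [ 558.8 -150.6] [ 3.2 10.4] 20.5 z10 [ 587.2 -206.5]
67 [143.7 230.2] z72 [567.8  -6.5] [11.4 10.6] 37.5 z10 [598.  -33.7]
111 [ 12.6 236.9] z72 [ 573.9 -170.5] [ 6.4 30.1] 18.9 z10 [ 605.1 -230.5]
108 [ 31.8 237.3] z72 [ 576.3 -148.5] [ 8.5 28.8] 19.6 z10 [ 606.4 -202. ]
97 [ 38.6 245.2] z72 [ 586.8 -142. ] [ 9.5 27.8] 25.2 z10 [ 619.7 -195.1]
153 [ 32.1 257.8] z72 [ 603.8 -154.4] [ 7.3 42. ] 16.4 z10 [ 640.8 -210.3]
58 [ 31.1 269.2] z72 [ 620.5 -159.5] [10.1 11.3] 76.0 z10 [ 660.7 -216.8]
72 [132.3 276.7] z72 [635.4 -31.2] [13.4 13.7] 88.9 z10 [677.2 -62.2]
lo 225
[... 887 characters left out ...]
3] z72 [522.4 -58.5] [ 5.  24.6] 18.4 z10 [543.6 -98.1]
708 [104.7 221.4] z72 [556.2 -52.1] [59.  19.6] 18.9 z10 [582.8 -88.8]
308 [ 65.7 231.3] z72 [ 568.  -102.7] [37.6 14. ] 18.7 z10 [ 597.5 -149.3]
50 [143.5 230.1] z72 [568.3  -6.7] [8.6 9.7] 82.5 z10 [597.9 -34. ]
62 [ 12.7 237.2] z72 [ 574.6 -170.7] [ 4.2 27. ] 19.4 z10 [ 605.6 -230.4]
14 [ 22.8 239.8] z72 [ 578.2 -158.9] [3.6 6.3] 17.6 z10 [ 610.1 -216.5]
54 [ 37.2 246.1] z72 [ 588.4 -144.3] [ 5.9 22.1] 40.8 z10 [ 621.  -197.5]
82 [ 31.2 258.4] z72 [ 604.6 -155.2] [ 4.6 37.7] 18.1 z10 [ 641.9 -211.8]
46 [ 31.1 269.1] z72 [ 620.4 -159.1] [9.9 8.7] 31.6 z10 [ 660.5 -216.8]
(np.float64(112.65492461557628), np.float64(209.28148365476608))
```

The anvil top at px (104.8,221.4) measures 59 x 20 mm at z 72, matching the stated 60 x 20. Its centre is (556.2,-52.0) and its yaw 18.7°, so the clamp origin is (565.3,-79.0), within 1.5 mm of the top view. I'll carry the lock above the nest and turn it to match.

Request:
{"op": "carry_out", "data": {
  "deltas": [
    {"dp": [-1.52, -3.45, 0], "turn": [0, 0, 0], "jaw": 1},
    {"dp": [-1.52, -3.45, 0], "turn": [0, 0, 0], "jaw": 1},
    {"dp": [-1.52, -3.45, 0], "turn": [0, 0, 0], "jaw": 1},
    {"dp": [-1.52, -3.45, 0], "turn": [0, 0, 0], "jaw": 1},
    {"dp": [-1.52, -3.45, 0], "turn": [0, 0, 0], "jaw": 1},
    {"dp": [-1.52, -3.45, 0], "turn": [0, 0, 0], "jaw": 1},
    {"dp": [0, 0, 0], "turn": [0, 0, 6.98], "jaw": 1},
    {"dp": [0, 0, 0], "turn": [0, 0, 6.98], "jaw": 1},
    {"dp": [0, 0, 0], "turn": [0, 0, 6.98], "jaw": 1},
    {"dp": [0, 0, 0], "turn": [0, 0, 6.98], "jaw": 1},
    {"dp": [0, 0, 0], "turn": [0, 0, 6.98], "jaw": 1},
    {"dp": [0, 0, 0], "turn": [0, 0, 6.98], "jaw": 1}
  ]
}}

```text
clock: 20.77
position: [563.9, -82.1, 392.0]
eef_rot: [179.8, 0.3, 136.3]
wrist_force: [-0.3, 0.8, -3.5]
opening: 39.2
gripper_force: 71.7
```

Request:
{"op": "carry_out", "data": {
  "deltas": [
    {"dp": [0, 0, 0], "turn": [0, 0, 6.98], "jaw": 1},
    {"dp": [0, 0, 0], "turn": [0, 0, 6.98], "jaw": 1},
    {"dp": [0, 0, 0], "turn": [0, 0, 6.98], "jaw": 1},
    {"dp": [0, 0, 0], "turn": [0, 0, 6.98], "jaw": 1},
    {"dp": [0, 0, 1.5], "turn": [0, 0, 0], "jaw": 1},
    {"dp": [0, 0, 3.5], "turn": [0, 0, 0], "jaw": 1},
    {"dp": [0, 0, 2.0], "turn": [0, 0, 0], "jaw": 1},
    {"dp": [0, 0, 0], "turn": [0, 0, 0], "jaw": 1},
    {"dp": [0, 0, 0], "turn": [0, 0, 0], "jaw": 1}
  ]
}}

```text
clock: 21.52
position: [564.6, -81.9, 322.2]
eef_rot: [179.7, 0.1, 108.7]
wrist_force: [-0.6, 0.8, -2.8]
opening: 39.3
gripper_force: 71.3
```

Run:
```python
from st import *
print(goto([566.1,-81.3,310],[180,0.7,108.7]))
c=shot('wrist','w9.png');print(c['eye'],c['attitude'])
print([np.round(proj(c,p)) for p in ((556.2,-52,72),(565.5,-79.5,70),(538.7,-28,72))])
from cl import anvil
anvil(c,235)
```

```text
21.5167 [  0.7  41.8   4.9 104.4  -6.   33.7  28.1] [564.6 -81.9 322.2] [1.7971e+02 9.0000e-02 1.0870e+02] 39.3 [-0.6  0.8 -2.8]
grasp [565.4 -81.9 167.2]
[[-0.321  0.947  0.005]
 [ 0.947  0.321  0.   ]
 [-0.002  0.005 -1.   ]]
(array([0.01, 0.16, 1.22]), array([ 0.3, -0.6, -0. ]))
[541.14525919 -12.83492052 290.71251798] [-16.96488792  -0.25510568  18.67102897]
[array([254., 154.]), array([254., 188.]), array([242., 117.])]
233 [97.4 11.8] z72 [422.8   7.4] [11.9  8. ] 38.2 z10 [389.3  13.2]
97 [508.6  78.7] z72 [715.7  61. ] [ 3.6 17.1] 33.8 z10 [765.3  82.1]
239 [489.1 136.6] z72 [725.5  19.5] [41.8  3.5] 66.6 z10 [777.9  29. ]
2656 [ 42.4 152.6] z72 [ 398.7 -104.2] [33.5 49.9] 75.6 z10 [ 357.7 -129.7]
123 [298.2 136.8] z72 [584.6 -27.9] [9.1 9. ] 64.9 z10 [596.9 -32.2]
1322 [267.2 157.2] z72 [567.2 -58.8] [42.6 36.2] 18.6 z10 [574.5 -61.5]
123 [225.5 177.9] z72 [540.8 -77.9] [ 4.1 16.9] 17.2 z10 [540.7 -96.1]
193 [266.3 236.9] z72 [ 586.4 -118.6] [57.2  3.4] 20.5 z10 [ 603.7 -146.8]
14 [222.2 237.5] z72 [ 554.2 -130.2] [6.1 1.9] 18.5 z10 [ 557.4 -163. ]
29 [284.7 254. ] z72 [ 610.9 -127.9] [4.6 5.4] 88.2 z10 [ 630.6 -160.4]
19 [217.3 255.1] z72 [ 554.6 -147.9] [4.3 3.6] 83.2 z10 [ 558.6 -186. ]
18 [217.8 264.2] z72 [ 557.7 -156.6] [3.9 3.7] 87.4 z10 [ 562.5 -197.2]
226 [ 67.8 277. ] z72 [ 433.5 -212.5] [ 4.6 46.5] 77.5 z10 [ 402.1 -268.9]
22 [285.7 266.7] z72 [ 616.5 -139.3] [3.6 5.3] 20.5 z10 [ 637.6 -175.6]
124 [290.3 283. ] z72 [ 625.1 -153.2] [ 7.5 22. ] 23.7 z10 [ 650.4 -194.4]
79 [214.6 287.8] z72 [ 562.2 -180.4] [ 7.4 10.8] 16.7 z10 [ 568. -229.]
72 [216.5 300.1] z72 [ 567.5 -193.6] [8.4 8.9] 18.5 z10 [ 575.  -244.9]
72 [291.1 299.6] z72 [ 633.4 -171. ] [9.5 7.8] 18.5 z10 [ 659.7 -215.9]
85 [507.6 304.3] z72 [ 828.7 -112. ] [ 8.3 14.9] 33.8 z10 [ 911.2 -139.2]
```

Request:
{"op": "carry_out", "data": {
  "deltas": [
    {"dp": [0.06, 0.16, 1.5], "turn": [0.3, -0.6, 0], "jaw": 1},
    {"dp": [0, 0, 1.5], "turn": [0, 0, 0], "jaw": 1},
    {"dp": [0, 0, 0.5], "turn": [0, 0, 0], "jaw": 1},
    {"dp": [0, 0, 0], "turn": [0, 0, 0], "jaw": 1},
    {"dp": [0, 0, 0], "turn": [0, 0, 0], "jaw": 1}
  ]
}}

```text
clock: 21.98
position: [567.6, -81.4, 290.2]
eef_rot: [179.6, 0.8, 108.7]
wrist_force: [-0.9, 0.3, -2.7]
opening: 39.0
gripper_force: 71.6
```

Run:
```python
from st import *
print(goto([565.9,-80.8,209],[180,0.7,108.7]))
```

```text
21.9833 [  0.5  44.8   5.  105.3  -5.9  29.5  27.8] [567.6 -81.4 290.2] [179.64   0.83 108.67] 39.0 [-0.9  0.3 -2.7]
grasp [569.3 -83.3 135.2]
[[-0.32   0.947  0.011]
 [ 0.947  0.32  -0.012]
 [-0.015  0.006 -1.   ]]
(array([ 0.23, -0.19,  8.12]), array([ 0.4,  0.1, -0. ]))
```

Request:
{"op": "carry_out", "data": {
  "deltas": [
    {"dp": [0.1, -0.19, 0.5], "turn": [0.4, 0.1, 0], "jaw": 1},
    {"dp": [0.02, 0, 1.0], "turn": [0, 0, 0], "jaw": 1},
    {"dp": [0.02, 0, 1.0], "turn": [0, 0, 0], "jaw": 1},
    {"dp": [0, 0, 0], "turn": [0, 0, 0], "jaw": 1}
  ]
}}

```text
clock: 22.32
position: [564.3, -80.5, 262.2]
eef_rot: [-179.7, 0.6, 108.7]
wrist_force: [-0.4, 0.8, -2.8]
opening: 39.7
gripper_force: 71.6
```

Run:
```python
from st import *
print(goto([565.9,-80.8,209],[180,0.7,108.7]))
```

```text
22.3167 [  0.6  47.3   4.6 106.3  -6.1  26.7  27.9] [564.3 -80.5 262.2] [-179.71    0.6   108.7 ] 39.7 [-0.4  0.8 -2.8]
grasp [564.1 -82.3 107.2]
[[-0.321  0.947 -0.001]
 [ 0.947  0.321 -0.012]
 [-0.011 -0.005 -1.   ]]
(array([-0.02,  0.17,  5.32]), array([-0.3, -0.1,  0. ]))
```

Request:
{"op": "carry_out", "data": {
  "deltas": [
    {"dp": [0, 0.08, 1.2], "turn": [-0.1, 0, 0], "jaw": 1},
    {"dp": [0, 0, 1.2], "turn": [0, 0, 0], "jaw": 1},
    {"dp": [0, 0, 1.2], "turn": [0, 0, 0], "jaw": 1},
    {"dp": [0, 0, 0.8], "turn": [0, 0, 0], "jaw": 1},
    {"dp": [0, 0, 0], "turn": [0, 0, 0], "jaw": 1}
  ]
}}

```text
clock: 22.73
position: [565.2, -80.9, 217.8]
eef_rot: [-179.8, 0.6, 108.7]
wrist_force: [-0.9, 0.6, -2.6]
opening: 39.3
gripper_force: 71.6
```

Request:
{"op": "carry_out", "data": {
  "deltas": [
    {"dp": [0, 0, 0.4], "turn": [0, 0, 0], "jaw": 1},
    {"dp": [0, 0, 0], "turn": [0, 0, 0], "jaw": 1}
  ]
}}

```text
clock: 22.9
position: [566.0, -81.1, 215.8]
eef_rot: [-180.0, 0.7, 108.7]
wrist_force: [0.2, -0.4, -2.9]
opening: 39.3
gripper_force: 71.6
```

Request:
{"op": "carry_out", "data": {
  "deltas": [
    {"dp": [0, 0, 0.3], "turn": [0, 0, 0], "jaw": 1},
    {"dp": [0, 0, 0], "turn": [0, 0, 0], "jaw": 1}
  ]
}}

```text
clock: 23.07
position: [566.2, -81.1, 213.3]
eef_rot: [180.0, 0.7, 108.7]
wrist_force: [0.2, 0.2, -2.7]
opening: 39.0
gripper_force: 71.6
```

Request:
{"op": "carry_out", "data": {
  "deltas": [
    {"dp": [0, 0, 0.2], "turn": [0, 0, 0], "jaw": 1},
    {"dp": [0, 0, 0], "turn": [0, 0, 0], "jaw": 1}
  ]
}}

```text
clock: 23.23
position: [566.1, -81.1, 211.3]
eef_rot: [-180.0, 0.7, 108.7]
wrist_force: [0.3, 0.1, -2.6]
opening: 39.2
gripper_force: 71.6
```

Request:
{"op": "carry_out", "data": {
  "deltas": [
    {"dp": [0, 0, 0.15], "turn": [0, 0, 0], "jaw": 1},
    {"dp": [0, 0, 0], "turn": [0, 0, 0], "jaw": 1}
  ]
}}

```text
clock: 23.4
position: [566.1, -81.1, 209.7]
eef_rot: [-180.0, 0.7, 108.7]
wrist_force: [0.1, 0.1, -3.1]
opening: 39.5
gripper_force: 71.6
```

Request:
{"op": "carry_out", "data": {
  "deltas": [
    {"dp": [0, 0, 0.12], "turn": [0, 0, 0], "jaw": 1},
    {"dp": [0, 0, 0], "turn": [0, 0, 0], "jaw": 1}
  ]
}}

```text
clock: 23.57
position: [566.1, -81.2, 209.2]
eef_rot: [180.0, 0.7, 108.7]
wrist_force: [-0.8, 0.4, 4.2]
opening: 39.1
gripper_force: 72.2
```

Request:
{"op": "carry_out", "data": {
  "deltas": [
    {"dp": [0, 0, 0.1], "turn": [0, 0, 0], "jaw": 1},
    {"dp": [0, 0, 0], "turn": [0, 0, 0], "jaw": 1}
  ]
}}

```text
clock: 23.73
position: [566.1, -81.2, 209.2]
eef_rot: [180.0, 0.7, 108.7]
wrist_force: [-3.0, 0.7, 12.9]
opening: 39.1
gripper_force: 73.6
```

Contact came at TCP z 209.2, exactly the height expected for the foot on the base plate. I'm easing off, opening and rising.

Request:
{"op": "carry_out", "data": {
  "deltas": [
    {"dp": [0, 0, -0.1], "turn": [0, 0, 0], "jaw": 1},
    {"dp": [0, 0, 0], "turn": [0, 0, 0], "jaw": -0.5},
    {"dp": [0, 0, 0], "turn": [0, 0, 0], "jaw": -0.7},
    {"dp": [0, 0, 0], "turn": [0, 0, 0], "jaw": -0.7},
    {"dp": [0, 0, 0], "turn": [0, 0, 0], "jaw": -0.7},
    {"dp": [0, 0, 0], "turn": [0, 0, 0], "jaw": -0.7},
    {"dp": [0, 0, -2], "turn": [0, 0, 0], "jaw": -0.7},
    {"dp": [0, 0, -3.5], "turn": [0, 0, 0], "jaw": -0.7},
    {"dp": [0, 0, -3.5], "turn": [0, 0, 0], "jaw": -0.7},
    {"dp": [0, 0, -3.5], "turn": [0, 0, 0], "jaw": -0.7},
    {"dp": [0, 0, -3.5], "turn": [0, 0, 0], "jaw": -0.7},
    {"dp": [0, 0, 0], "turn": [0, 0, 0], "jaw": -0.7}
  ]
}}

```text
clock: 24.73
position: [567.5, -79.9, 375.0]
eef_rot: [179.4, 1.0, 108.7]
wrist_force: [1.3, -0.3, 0.5]
opening: 72.5
gripper_force: 0.0
```

Run:
```python
from st import *
c=shot('wrist','w10.png');print(c['eye'],c['attitude'])
for p in ((564.2,-75.7,86),(556.2,-52,72)): print(np.round(proj(c,p)))
blobs(c,70,86,150)
s=shot('side','s10.png');hsv=cv2.cvtColor(s['color'],cv2.COLOR_BGR2HSV)
u,v=proj(s,(564.2,-75.7,78));print(u,v)
b=((hsv[...,1]>110)&(hsv[...,0]>18)&(hsv[...,0]<35)&(hsv[...,2]>100)).astype(np.uint8)
n,l,st_,ce=cv2.connectedComponentsWithStats(b)
print([(st_[i].tolist(),ce[i].round(1).tolist()) for i in range(1,n) if st_[i,4]>15 and abs(ce[i][0]-u)<25 and abs(ce[i][1]-v)<40])
# black paddle in both
for cc,nm,g in ((c,'wrist',None),(s,'side',None)):
    print(nm,[np.round(proj(cc,np.array([565.3,-79,0])+(-105+87.5*np.sin(.2-t))*np.array([-.3206,.947,0])+[0,0,30+87.5*np.cos(.2-t)])).tolist() for t in (0,.2,.35)])
    hs=cv2.cvtColor(cc['color'],cv2.COLOR_BGR2HSV);m=(hs[...,2]<45).astype(np.uint8)
    n,l,q,ce=cv2.connectedComponentsWithStats(m)
    print([(q[i].tolist(),ce[i].round().tolist()) for i in range(1,n) if q[i,4]>80])
```

```text
24.7333 [ -0.7  37.6   6.6 101.8  -5.2  40.   27.2] [567.5 -79.9 375. ] [179.35   0.99 108.65] 72.5 [ 1.3 -0.3  0.5]
grasp [570.  -81.9 220.1]
[[-0.32   0.947  0.016]
 [ 0.947  0.32  -0.013]
 [-0.017  0.011 -1.   ]]
[544.48512198 -11.2101367  342.37169127] [-17.86849718  -0.61460432  18.63641306]
[248. 169.]
[248. 140.]
white 181 [109.   4.] [409.5  19.2] [[401.0, 19.0], [412.0, 27.0], [418.0, 20.0], [407.0, 11.0]]
white 197 [116.  21.] [417.6   8.8] [[410.0, 8.0], [420.0, 17.0], [426.0, 9.0], [415.0, 1.0]]
white 1117 [490.  58.] [739.8  87.2] [[717.0, 63.0], [739.0, 117.0], [762.0, 111.0], [741.0, 55.0]]
white 524 [464. 111.] [742.2  39.4] [[722.0, 3.0], [755.0, 76.0], [761.0, 74.0], [728.0, 0.0]]
white 2523 [ 73. 138.] [ 396.2 -104. ] [[360.0, -117.0], [376.0, -76.0], [432.0, -91.0], [418.0, -134.0]]
white 9098 [250. 197.] [ 576.8 -107.6] [[510.0, -48.0], [592.0, -19.0], [657.0, -179.0], [559.0, -214.0]]
white 445 [160. 250.] [ 502.7 -197.3] [[491.0, -229.0], [499.0, -165.0], [514.0, -168.0], [506.0, -231.0]]
white 435 [345. 249.] [ 696.9 -133.1] [[670.0, -116.0], [680.0, -105.0], 
[... 873 characters left out ...]
 314 [326. 294.] [ 691.3 -183. ] [[677.0, -172.0], [694.0, -166.0], [707.0, -194.0], [688.0, -200.0]]
brass 332 [404. 372.] [ 829.3 -260. ] [[812.0, -269.0], [807.0, -251.0], [846.0, -251.0], [853.0, -269.0]]
265.30556172314846 183.49917270882813
[([262, 178, 8, 8, 52], [265.5, 181.1])]
wrist [[248.0, 270.0], [248.0, 287.0], [248.0, 298.0]]
[([485, 190, 22, 26, 202], [494.0, 201.0]), ([465, 223, 47, 24, 224], [479.0, 233.0]), ([0, 229, 512, 155, 35008], [253.0, 335.0]), ([446, 254, 55, 23, 232], [462.0, 263.0]), ([232, 261, 35, 27, 777], [249.0, 274.0]), ([362, 367, 24, 17, 214], [371.0, 378.0])]
side [[266.0, 154.0], [266.0, 150.0], [266.0, 148.0]]
[([364, 54, 75, 53, 1500], [402.0, 85.0])]
```

The lock stands free in the nest: its collar at px (247,172) gives (564.6,-79.3), against the intended (565.3,-79.0), and the side view agrees. Next I close the fingers and plan the lever arc.

```bash
cat > lev.py <<'E'
from st import *
D=np.array([-.3206,.947,0]);X=np.array([.947,.3206,0]);O=np.array([565.3,-79.,0])
def clampf(p): d=np.array(p)-O;return np.array([d@X,d@D,p[2]])
def wp(th,r=98):
    f=th-.2;y=-105-r*np.sin(f)+6.5*np.cos(f);z=30+r*np.cos(f)+6.5*np.sin(f)
    return np.array([y+11,z+173])
E
python3 - <<'E'
from lev import *
print('now clamp xyz',clampf(o['position']).round(1))
P=O+(-52)*D+[0,0,283]
print('pre',goto(P,[180,0,108.7]))
prev=np.array([-52,283])
for th in (0.05,.2,.35,.5,.65,.8,.95,1.1,1.25,1.4,1.5,1.6,1.64):
    w=wp(th);print(th,w.round(1),'dp x,z cm',((w-prev)*[1,-1]/10).round(2));prev=w
E
```

```text
24.8333 [ -0.7  38.    6.5 102.1  -5.3  39.8  27.2] [565.8 -79.4 370. ] [179.82   0.77 108.69] 72.4 [ 0.2 -0.8 -0.5]
grasp [566.9 -81.2 215. ]
[[-0.32   0.947  0.007]
 [ 0.947  0.32  -0.012]
 [-0.013  0.003 -1.   ]]
now clamp xyz [  0.4  -0.5 370. ]
pre (array([-5.03, -0.06,  8.77]), array([ 0.2,  0.8, -0. ]))
0.05 [-72.9 298.9] dp x,z cm [-2.09 -1.59]
0.2 [-87.5 301. ] dp x,z cm [-1.46 -0.21]
0.35 [-102.2  300.9] dp x,z cm [-1.47  0.01]
0.5 [-116.8  298.5] dp x,z cm [-1.45  0.23]
0.65 [-130.8  294.1] dp x,z cm [-1.4   0.45]
0.8 [-144.   287.6] dp x,z cm [-1.32  0.65]
0.95 [-156.   279.1] dp x,z cm [-1.21  0.84]
1.1 [-166.7  269. ] dp x,z cm [-1.07  1.01]
1.25 [-175.8  257.4] dp x,z cm [-0.9   1.16]
1.4 [-183.   244.6] dp x,z cm [-0.72  1.28]
1.5 [-186.7  235.5] dp x,z cm [-0.37  0.91]
1.6 [-189.5  226.1] dp x,z cm [-0.28  0.94]
1.64 [-190.3  222.2] dp x,z cm [-0.08  0.38]
```

Request:
{"op": "carry_out", "data": {
  "deltas": [
    {"dp": [-1.7, 0, 2.6], "turn": [0.2, 0.8, 0], "jaw": 1},
    {"dp": [-1.7, 0, 2.6], "turn": [0, 0, 0], "jaw": 1},
    {"dp": [-1.6, 0, 2.7], "turn": [0, 0, 0], "jaw": 1},
    {"dp": [0, 0, 0], "turn": [0, 0, 0], "jaw": 1},
    {"dp": [0, 0, 0], "turn": [0, 0, 0], "jaw": 1},
    {"dp": [0, 0, 0], "turn": [0, 0, 0], "jaw": 1},
    {"dp": [0, 0, 0], "turn": [0, 0, 0], "jaw": 1},
    {"dp": [0, 0, 0], "turn": [0, 0, 0], "jaw": 1},
    {"dp": [0, 0, 0], "turn": [0, 0, 0], "jaw": 1}
  ]
}}

```text
clock: 25.58
position: [581.7, -126.1, 290.8]
eef_rot: [-179.9, -0.1, 108.8]
wrist_force: [-0.7, 0.1, 0.4]
opening: -0.1
gripper_force: 0.0
```

Run:
```python
from lev import *
print('now clamp xyz',clampf(o['position']).round(1), goto(O-60*D+[0,0,290],[180,0,108.7]))
```

```text
25.5833 [  5.3  46.    4.4 101.   -5.8  33.3  31.9] [ 581.7 -126.1  290.8] [-1.7990e+02 -8.0000e-02  1.0876e+02] -0.1 [-0.7  0.1  0.4]
grasp [ 581.4 -126.   135.8]
[[-0.322  0.947 -0.002]
 [ 0.947  0.322  0.001]
 [ 0.001 -0.002 -1.   ]]
now clamp xyz [  0.4 -49.9 290.8] (array([-1.01, -0.04,  0.08]), array([-0.1, -0.1,  0.1]))
```

Request:
{"op": "carry_out", "data": {
  "deltas": [
    {"dp": [-1.34, 0, 0], "turn": [0, 0, 0], "jaw": 1},
    {"dp": [-1.34, 0, 0], "turn": [0, 0, 0], "jaw": 1},
    {"dp": [-1.34, 0, 0], "turn": [0, 0, 0], "jaw": 1},
    {"dp": [-1.34, 0, 0], "turn": [0, 0, 0], "jaw": 1},
    {"dp": [-1.34, 0, 0], "turn": [0, 0, 0], "jaw": 1},
    {"dp": [-1.4, 0, 0], "turn": [0, 0, 0], "jaw": 1},
    {"dp": [-1.32, 0, 0.35], "turn": [0, 0, 0], "jaw": 1},
    {"dp": [0, 0, 0], "turn": [0, 0, 0], "jaw": 1}
  ]
}}

```text
clock: 26.25
position: [611.3, -219.1, 284.9]
eef_rot: [-179.7, -0.1, 108.5]
wrist_force: [-0.7, 2.3, 2.1]
opening: -0.1
gripper_force: 1.6
```

Request:
{"op": "carry_out", "data": {
  "deltas": [
    {"dp": [-1.21, 0, 0.84], "turn": [0, 0, 0], "jaw": 1},
    {"dp": [-1.07, 0, 1.01], "turn": [0, 0, 0], "jaw": 1},
    {"dp": [-0.9, 0, 1.16], "turn": [0, 0, 0], "jaw": 1},
    {"dp": [-0.72, 0, 1.28], "turn": [0, 0, 0], "jaw": 1},
    {"dp": [-0.37, 0, 0.91], "turn": [0, 0, 0], "jaw": 1},
    {"dp": [-0.28, 0, 0.94], "turn": [0, 0, 0], "jaw": 1},
    {"dp": [0, 0, 0], "turn": [0, 0, 0], "jaw": 1}
  ]
}}

```text
clock: 26.83
position: [625.7, -260.4, 225.8]
eef_rot: [-179.7, -0.1, 108.6]
wrist_force: [-4.5, 0.2, 11.1]
opening: 0.0
gripper_force: 5.0
```

Run:
```python
from lev import *
print('now clamp xyz',clampf(o['position']).round(1))
```

```text
26.8333 [17.1 56.3  3.1 86.6 -4.  37.4 40.7] [ 625.7 -260.4  225.8] [-1.7972e+02 -8.0000e-02  1.0862e+02] 0.0 [-4.5  0.2 11.1]
grasp [ 624.9 -260.4   70.8]
[[-0.319  0.948 -0.005]
 [ 0.948  0.319 -0.   ]
 [ 0.001 -0.005 -1.   ]]
now clamp xyz [  -1.  -191.2  225.8]
```

Request:
{"op": "carry_out", "data": {
  "deltas": [
    {"dp": [0, 0, 0.2], "turn": [0, 0, 0], "jaw": 1},
    {"dp": [0, 0, 0], "turn": [0, 0, 0], "jaw": 1},
    {"dp": [0, 0, -2.0], "turn": [0, 0, 0], "jaw": 1},
    {"dp": [0, 0, -3.5], "turn": [0, 0, 0], "jaw": 1},
    {"dp": [0, 0, -3.5], "turn": [0, 0, 0], "jaw": 1},
    {"dp": [0, 0, -3.5], "turn": [0, 0, 0], "jaw": 1},
    {"dp": [0, 0, -3.5], "turn": [0, 0, 0], "jaw": 1},
    {"dp": [0, 0, 0], "turn": [0, 0, 0], "jaw": 1},
    {"dp": [0, 0, 0], "turn": [0, 0, 0], "jaw": 1}
  ]
}}

```text
clock: 27.58
position: [627.3, -259.9, 384.8]
eef_rot: [180.0, 0.1, 108.7]
wrist_force: [0.6, 0.7, -0.6]
opening: 0.4
gripper_force: 0.0
```

Run:
```python
from lev import *
c=shot('wrist','w11.png');s=shot('side','s11.png')
nest=O+3.5*D;blobs(c,70,86,200)
for cc,nm in ((c,'w'),(s,'s')):
    print(nm,'collar',np.round(proj(cc,nest+[0,0,86]),1))
    f=1.4;print('paddle shut',np.round(proj(cc,O+(-105-87.5*np.sin(f))*D+[0,0,37+87.5*np.cos(f)]),1),'open',np.round(proj(cc,O+(-90)*D+[0,0,115]),1))
    hs=cv2.cvtColor(cc['color'],cv2.COLOR_BGR2HSV);n,l,q,ce=cv2.connectedComponentsWithStats((hs[...,2]<60).astype(np.uint8))
    print('black',[(q[i].tolist(),ce[i].round().tolist()) for i in range(1,n) if q[i,4]>40 and ce[i][1]<260])
    n,l,q,ce=cv2.connectedComponentsWithStats(((hs[...,1]>110)&(hs[...,0]>18)&(hs[...,0]<35)&(hs[...,2]>100)).astype(np.uint8))
    print('brass',[(q[i].tolist(),ce[i].round(1).tolist()) for i in range(1,n) if q[i,4]>25])
```

```text
27.5833 [16.4 45.   4.3 81.1 -3.6 54.  40.3] [ 627.3 -259.9  384.8] [1.7997e+02 1.2000e-01 1.0868e+02] 0.4 [ 0.6  0.7 -0.6]
grasp [ 627.4 -260.1  229.8]
[[-0.32   0.947  0.001]
 [ 0.947  0.32  -0.002]
 [-0.002  0.001 -1.   ]]
white 12106 [252.  72.] [ 595.8 -168.1] [[535.0, -126.0], [619.0, -98.0], [666.0, -216.0], [569.0, -249.0]]
white 365 [ 77. 108.] [ 443.9 -254.1] [[413.0, -250.0], [415.0, -244.0], [476.0, -259.0], [474.0, -264.0]]
white 4650 [120. 239.] [ 510.9 -381.7] [[477.0, -453.0], [476.0, -327.0], [541.0, -317.0], [550.0, -444.0]]
white 380 [244. 242.] [ 643.4 -340.8] [[630.0, -319.0], [641.0, -315.0], [657.0, -363.0], [645.0, -367.0]]
white 374 [262. 242.] [ 662.9 -333.9] [[648.0, -313.0], [660.0, -309.0], [678.0, -356.0], [666.0, -360.0]]
white 2859 [505. 292.] [ 960.5 -303.9] [[944.0, -384.0], [913.0, -228.0], [975.0, -232.0], [1016.0, -394.0]]
white 206 [420. 360.] [ 915.7 -430.9] [[911.0, -446.0], [901.0, -416.0], [921.0, -416.0], [930.0, -446.0]]
brass 1573 [408.  19.] [707.8 -87.9] [[685.0, -110.0], [710.0, -60.0], [730.0, -66.0], [706.0, -118.0]]
brass 1402 [358. 
[... 1107 characters left out ...]
 6, 71], [268.0, 47.0]), ([364, 45, 77, 63, 1964], [401.0, 83.0]), ([247, 52, 41, 45, 906], [267.0, 73.0]), ([493, 148, 19, 38, 493], [504.0, 166.0]), ([131, 164, 46, 38, 509], [153.0, 183.0]), ([462, 230, 50, 25, 122], [486.0, 247.0]), ([311, 236, 17, 14, 71], [319.0, 244.0])]
brass [([291, 98, 35, 19, 466], [309.2, 108.0]), ([382, 111, 26, 15, 289], [394.8, 117.8]), ([192, 122, 23, 17, 180], [203.1, 130.1]), ([215, 157, 20, 9, 150], [224.7, 161.1]), ([262, 179, 8, 8, 52], [265.5, 182.2]), ([189, 184, 30, 23, 311], [204.0, 194.7]), ([111, 239, 11, 5, 27], [116.3, 240.9]), ([91, 251, 15, 6, 42], [98.3, 253.3]), ([69, 263, 16, 6, 48], [76.4, 265.5]), ([265, 281, 21, 20, 301], [275.5, 290.0])]
```

Request:
{"op": "carry_out", "data": {
  "deltas": [
    {"dp": [3.5, 0, 0], "turn": [0, 0, 0], "jaw": 1},
    {"dp": [3.5, 0, 0], "turn": [0, 0, 0], "jaw": 1},
    {"dp": [3.5, 0, 0], "turn": [0, 0, 0], "jaw": 1},
    {"dp": [0, 0, 0], "turn": [0, 0, 0], "jaw": 1},
    {"dp": [0, 0, 0], "turn": [0, 0, 0], "jaw": 1}
  ]
}}

```text
clock: 28.1
position: [592.4, -156.9, 380.8]
eef_rot: [-179.6, -0.3, 109.0]
wrist_force: [-0.3, -0.3, 0.0]
opening: 0.4
gripper_force: 0.0
```

Run:
```python
from lev import *
a=cv2.imread('pics/w11.png').max(axis=2);print('col252',a[20:215:6,252].tolist());print('row168',a[168,225:282:3].tolist())
c=shot('wrist','w12.png');nest=O+3.5*D
print('collar pred',np.round(proj(c,nest+[0,0,86]),1),'open paddle',np.round(proj(c,O-90*D+[0,0,115]),1))
hs=cv2.cvtColor(c['color'],cv2.COLOR_BGR2HSV);n,l,q,ce=cv2.connectedComponentsWithStats(((hs[...,1]>110)&(hs[...,0]>18)&(hs[...,0]<35)&(hs[...,2]>100)).astype(np.uint8))
for i in range(1,n):
    if q[i,4]>100 and abs(ce[i][0]-250)<40: print(q[i],ce[i],clampf(onplane(c,*ce[i],82)).round(1))
```

```text
28.1 [ 8.  40.2  4.5 93.6 -4.1 46.9 33.3] [ 592.4 -156.9  380.8] [-179.61   -0.31  108.96] 0.4 [-0.3 -0.3  0. ]
grasp [ 591.1 -156.4  225.8]
[[-0.325  0.946 -0.008]
 [ 0.946  0.325  0.003]
 [ 0.005 -0.007 -1.   ]]
col252 [255, 255, 249, 196, 200, 199, 200, 202, 116, 168, 224, 252, 236, 255, 255, 255, 255, 255, 255, 255, 255, 108, 110, 108, 104, 102, 105, 104, 103, 248, 249, 249, 248]
row168 [169, 170, 161, 162, 156, 86, 103, 103, 107, 106, 104, 108, 106, 107, 121, 243, 242, 244, 240]
collar pred [255.  86.] open paddle [254.4 196. ]
[241  72  29  30 638] [254.98432602  86.9153605 ] [-0.1  2.9 82. ]
```

The lock's collar is at clamp (-0.1, 2.9) mm, gripped against the anvil. The dark paddle is centred on px (252,168), where it should be when shut. Handing in.

```bash
python3 -c "
from station import robot
print(robot.hand_in())"
```

```text
the job is handed in; nothing more can be done
None
```

The job is handed in: the housing stands key end up in the nest, gripped against the anvil with the lever past its high point and shut as far as the last pictures show. No verdict came back.

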